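# Offer the spread circlip up to the drive shaft's groove

## Robot

A 6-joint arm with a two-finger parallel gripper is mounted at the origin on the work surface. World frame = base frame: x ahead of the robot, y to its left, z up, the work surface at z = 0. Lengths are in m, angles in rad, forces in N, time in s.
With the tool pointing down it reaches from about 0.275 to 0.85 m from the base axis. Payload 19 kg.
Tool frame: the origin (TCP) lies midway between the tips of the shut fingers; the grasp point (between the pads) lies 19 mm behind it; z points along the fingers, x is the direction in which the jaws open and shut, and the axes are right-handed (so a half turn about z gives the same grasp; the last joint's range is limited). The gripper opens to 85 mm and grips with 20 to 120 N. Pads are 22 mm wide; open, the fingers measure 114 mm over their backs; the gripper's body (76 mm by 85 mm) begins 54 mm behind the grasp point. The pads swing forward as they close: fully open they stand 13 mm farther back than shut.
Start: joints at [-1.335, 0.15, 1.437, -0, 1.554, -0.134], TCP at [0.208, -0.536, 0.231] pointing down, gripper open.
Joint ranges: [-2.8, 2.8], [-0.68, 2.1], [0.12, 2.68], [-1.39, 4.53], [0.16, 2.79], [-2.81, 2.81]. Speed limits (rad/s): [1.89, 1.89, 2.22, 3.01, 3.01, 3.01].

## Interface

Orientations are given as a rotation vector (axis times angle).
In Python, from plant import r gives the robot as it stands.
- The arm moves only by the tool drive_tool, never from a script. Its argument "commands" is a list of rows, each an object of numbers: "x", "y", "z": the shift along the tool's x, y, z in cm; "ax", "ay", "az": the turn, a rotation vector about the tool's x, y, z in degrees; "gripper": the gripper command: -1 is fully open, 1 is shut, values between are in proportion. A call has 1 to 20 rows; each row shifts and turns the commanded pose from where the row before left it, along the tool's axes as they then stand; what a row does not reach is not made up. A row lasts 1/8 s, in which the tool goes at most 62.5 mm and 10.7 degrees, less where a joint would pass 70% of its speed; a pose out of reach is approached as far as the arm can. A call is refused whole if a number of a shift passes 6.25 or a number of a turn 10.7, either way. A call with a gripper value outside its range is refused whole. The fingers move at their own pace and stop on an object; the grip force is fixed at half the most. Time passes only in rows, so rows that do not move let the fingers close. It gives the time, the measured TCP pose, the force and the opening at its end, in the units of the state.
- r.get_obs(): the state, without advancing time (a new reading comes with each control period).
- r.snapshot(name): name is "side" or "top" or "wrist"; returns a dict with "frame" (400x640x3 uint8, blue, green, red), "K" (3x3 intrinsics, pixels), "extrinsics" (4x4, takes a point from world to camera coordinates). Camera axes: x right, y down, z forward; pixel columns grow to the right and rows downward; lengths in m; the calibration is good to about 2 mm. The wrist camera is an equidistant fisheye: a pixel r from the principal point sees the ray r / f radians off the axis. A picture is of the moment at which its call begins. There is no depth.
- r.finish_job(): hands the job in, once; it reports no verdict.
The state is a dict: "time_s": time; "joint_positions": joint angles; "joint_vel": joint speeds; "effort": joint torques, N m; "tcp_pos": TCP position; "tcp_rot": TCP orientation; "force": force on the tool from outside, world axes, zero at the start; "moment": the same for the moment, N m; "grip_width": finger opening in m.
Only numpy, scipy, OpenCV 4.12 (cv2) and the standard library are available. Lean on these libraries where they do the work, as an engineer would, in place of code of your own. Each camera call takes 0.05 s, during which the arm holds its last target.

## Task

Clear the drive unit first: lift the small-parts pot off its case by the handle and stand it upright on the cork mat, and let go of it. Then take the circlip pliers off their rest by the two handles, squeeze the handles fully so that the ring on their tips spreads, and bring the spread ring down over the end of the upright shaft, without forcing it against the drive unit, until it is level with the groove. Finish holding it there: the pliers kept level in the gripper with the handles still squeezed, the ring around the shaft at the groove without resting on anything; leave the other things on the bench where they are.

Things in the scene. Friction and masses are not known exactly. Their poses are not given: they have to be found in the camera images.
- pot_bar (a point): Centre of the black handle bar of the small-parts pot, an open round aluminium pot, 62 mm across, 50 mm high, with a rigid arched handle. Bar 10 x 10 mm, 64 mm long along this point's y, centre 86 mm above the pot's underside, 36 mm above its rim. 0.15 to 0.35 kg. It starts on the drive unit's case, on the half away from the shaft.
- pot_foot (a point): Centre of the pot's underside (same axes as pot_bar).
- pot: The small-parts pot as a whole; origin at the centre of its underside.
- mat_top (a point): Centre of the top face of the round cork mat, 110 mm across, 4 mm thick, fixed to the bench left or right of the drive unit.
- stand: The drive unit, fixed to the bench: a grey case 100 mm (its x) by 210 mm (its y), flat top 50 mm above the bench; origin at the centre of its underside. Its steel output shaft stands upright on the case, 50 mm from the case's centre towards its -y end; the pot stands on the +y half.
- groove (a point): Centre of the groove in the upright output shaft, on the shaft's axis, half-way up the groove (92 mm above the bench). The shaft is 20 mm across; the groove is 8 mm high and 15 mm across at its bottom; the shaft's end is 20 mm above this point; a collar 32 mm across begins 27 mm below this point.
- pliers: Circlip pliers, 0.16 kg, balanced near the pivot, the circlip captive on their tips; they lie level on a fixed rest: a block 26 mm wide, 34 high under the pivot, and a crossbar 8 mm wide under the handle ends, 99 to 107 mm behind the pivot. Origin: pivot axis, underside. x from handles to ring, z up. Two black grips, 74 mm long, 8 thick, 16 high (z 0 to 16 mm), spring open when let go.
- grip (a point): Where to squeeze: midway between the handle grips, 68 mm behind the pivot (-x), half-way up them, 42 mm above the bench at the start. Over their outer faces the handles measure 55 mm here along y when relaxed, wider to the rear; fully squeezed, against a stop, 28 mm with outer faces parallel to x. Full squeeze takes about 5 N per handle.
- eye (a point): Centre of the spread circlip's opening, half-way through its 3 mm thickness; axes as pliers, at x 49.5, y 0, z -12 mm there (118 mm ahead of and 20 mm below grip). The ring lies level below the jaws, its gap towards the pliers. Relaxed (17 mm inside) it cannot pass the shaft; spread, about 2.5 mm is free all round. The shaft's end then rises between the jaws.
- handle_l (a joint): Squeeze of the pliers, rad: 0 relaxed, 0.2 fully squeezed with the ring fully spread (each handle turns by this angle).
- driver: Bystander: screwdriver lying on the bench before the drive unit.
- spool: Bystander: metal wire spool, 60 mm across, 45 mm high, behind the drive unit.
- meter: Bystander: hand-held grey meter lying flat, 150 x 75 x 34 mm, behind the drive unit.
- can: Bystander: spray can, 52 mm across, 125 mm high, far left.
- capacitor: Bystander: black can capacitor standing behind the drive unit, 36 mm across, 55 mm high.
- tray: Bystander: low grey parts tray, 70 x 100 x 20 mm, before the drive unit.
- knob_spare: Bystander: spare black knob, 34 mm across, 20 mm high, behind the drive unit.

How it is judged:
On the way, in this order (a step that is already met when the one before it is completed fails the run):
1. the pot is lifted off the drive unit in the gripper (height (world z) of pot_foot above 0.06 m and contact force between the fingers and pot above 0.5 N and contact force between pot and stand below 0.05 N), for 0.1 s.
2. the pot stands upright on the cork mat, let go (horizontal distance between pot_foot and mat_top below 0.032 m and z of pot_foot in the frame of mat_top below 0.006 m and angle between pot_foot's own z axis and vertical below 0.1 rad and contact force between the fingers and pot below 0.05 N), for 0.2 s.
3. the pliers are in the gripper with the ring spread above the shaft's end (z of eye in the frame of groove above 0.018 m and horizontal distance between eye and groove below 0.008 m and value of joint handle_l above 0.15 rad and contact force between the fingers and pliers above 2 N).
At the end, for the whole second after the job is handed in: The gripper holds the pliers level (8 deg), squeezed past 0.15 rad of 0.2; the ring is round the shaft, within 6 mm of its axis and 4 mm of the groove's mid-height, pressing on the unit under 0.8 N; the pot stands upright on the mat within 32 mm of its centre, let go, clear of the pliers (all of step 2 and horizontal distance between eye and groove below 0.006 m and z of eye in the frame of groove between -0.004 and 0.004 m and angle between pliers's own z axis and vertical below 0.15 rad and value of joint handle_l above 0.15 rad and contact force between the fingers and pliers above 2 N and contact force between pliers and stand below 0.8 N and contact force between pliers and pot below 0.05 N); the arm keeps its last pose, push and grip.
It fails at once if the ring or pliers are forced against the drive unit (more than 15 N) (contact force between pliers and stand above 15 N).
It fails at once if another thing on the bench is shifted by more than 30 mm (distance of any of driver, spool, meter, can, capacitor, tray, knob_spare from where it was at the start of the episode above 0.03 m).
It also fails if it takes over 59 s, if anything falls off the work surface, if the arm or the gripper's body presses on something with over 40 N, if the wrist force passes 120 N, or if a joint passes its speed limit or range.

## Working session

There is one attempt and no reset: what is moved stays moved. The work goes in short steps, Python scripts to look and compute and a tool call to move; the robot and the scene stay as the last step left them, time stands still between calls to the robot, and variables do not carry over. Pictures are saved under pics/ and viewed, and the job is handed in when it is done.

Besides the shell and the picture viewer there is one more tool, called after "Request:" as name([rows], argument=value, ...), one row to a line, values as JSON. drive_tool: Moves the arm, as the interface text tells. Its arguments: {"type":"object","properties":{"commands":{"type":"array","items":{"type":"object","properties":{"x":{"type":"number"},"y":{"type":"number"},"z":{"type":"number"},"ax":{"type":"number"},"ay":{"type":"number"},"az":{"type":"number"},"gripper":{"type":"number"}}}}},"required":["commands"]}

```bash
mkdir -p pics; ls
python3 - <<'E'
from plant import r
import cv2
o=r.get_obs(); print(o)
for n in("side","top","wrist"):
    s=r.snapshot(n); cv2.imwrite(f"pics/{n}0.png",s["frame"]); print(n,s["K"].round(1).tolist(),s["extrinsics"].round(4).tolist())
E
```

```text
pics
{'time_s': 0.0, 'joint_positions': array([-1.33497029e+00,  1.50953521e-01,  1.43801239e+00,  2.09275649e-05,
        1.55381166e+00, -1.34028863e-01]), 'joint_vel': array([ 0.00161263, -0.00103202, -0.00032052,  0.00042215, -0.00048032,
       -0.0004004 ]), 'effort': array([-5.11195947e-03, -7.13070130e+01, -5.70866811e+01, -3.79691237e-04,
        8.73347162e-03,  5.34659250e-06]), 'tcp_pos': array([ 0.20776559, -0.53588808,  0.23070325]), 'tcp_rot': array([-2.59136442e+00,  1.77463976e+00,  1.35899071e-03]), 'force': array([0.43501797, 0.94047745, 0.08987388]), 'moment': array([0.03406324, 0.034679  , 0.02126218]), 'grip_width': 0.08530619092708214}
side [[436.3, 0.0, 316.2], [0.0, 436.3, 200.9], [0.0, 0.0, 1.0]] [[-0.8609, -0.5088, 0.0055, 0.5157], [-0.2739, 0.4544, -0.8476, 0.2433], [0.4287, -0.7312, -0.5306, 0.8038], [0.0, 0.0, 0.0, 1.0]]
top [[363.5, 0.0, 315.6], [0.0, 363.5, 197.7], [0.0, 0.0, 1.0]] [[-0.0735, -0.9973, 0.0016, 0.0425], [-0.9765, 0.0717, -0.2031, 0.5839], [0.2024, -0.0165, -0.9792, 0.7622], [0.0, 0.0, 0.0, 1.0]]
wrist [[309.7, 0.0, 317.0], [0.0, 309.7, 197.9], [0.0, 0.0, 1.0]] [[0.3597, -0.9331, -0.0015, -0.5746], [-0.8839, -0.3412, 0.3198, -0.0414], [-0.2989, -0.1137, -0.9475, 0.3811], [0.0, 0.0, 0.0, 1.0]]
```

View pics/side0.png

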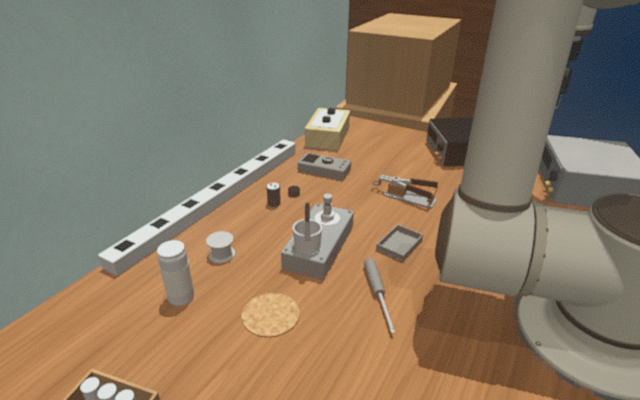

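View pics/top0.png

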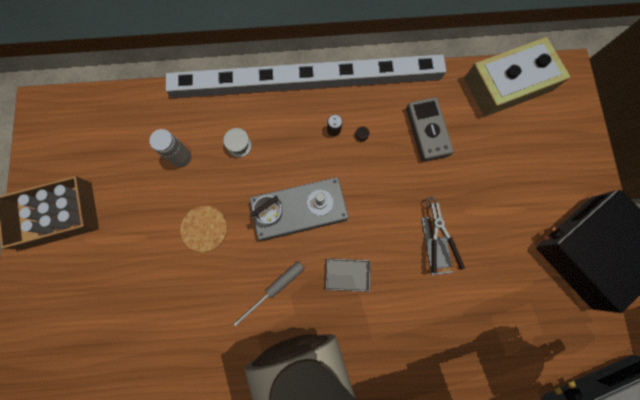

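View pics/wrist0.png

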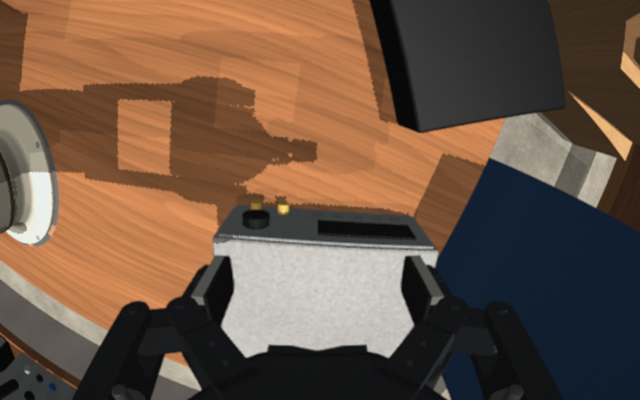

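The top view shows the unit at about (298,208), pot at (267,208), mat at (204,228), shaft at (320,201) and pliers at (438,235), ring to the upper left. I'll zoom in.

```bash
cat > h.py <<'E'
import numpy as np, cv2
from scipy.spatial.transform import Rotation as R
def ray(s,u,v,fish=False):
    K=s["K"];E=s["extrinsics"];Rm=E[:3,:3];c=-Rm.T@E[:3,3]
    a=(u-K[0,2])/K[0,0];b=(v-K[1,2])/K[1,1]
    if fish:
        t=np.hypot(a,b); d=np.array([a/t*np.sin(t),b/t*np.sin(t),np.cos(t)]) if t>1e-9 else np.array([0,0,1.])
    else: d=np.array([a,b,1.])
    d=Rm.T@d
    return c,d/np.linalg.norm(d)
def onz(s,u,v,z,fish=False):
    c,d=ray(s,u,v,fish); return c+d*(z-c[2])/d[2]
def proj(s,p,fish=False):
    K=s["K"];E=s["extrinsics"];q=E[:3,:3]@np.asarray(p,float)+E[:3,3]
    if fish:
        t=np.arctan2(np.hypot(q[0],q[1]),q[2]);n=np.hypot(q[0],q[1]);a,b=t*q[0]/n,t*q[1]/n
    else:a,b=q[0]/q[2],q[1]/q[2]
    return np.array([K[0,0]*a+K[0,2],K[1,1]*b+K[1,2]])
def tri(rays):
    A=np.zeros((3,3));B=np.zeros(3)
    for c,d in rays:
        P=np.eye(3)-np.outer(d,d);A+=P;B+=P@c
    return np.linalg.solve(A,B)
E
python3 - <<'E'
import cv2,numpy as np,pickle
from plant import r
S={n:r.snapshot(n) for n in("side","top")}
pickle.dump(S,open("s0.pkl","wb"))
def crop(n,x,y,w,h,k,out): cv2.imwrite(out,cv2.resize(S[n]["frame"][y:y+h,x:x+w],None,fx=k,fy=k,interpolation=cv2.INTER_CUBIC))
crop("top",170,165,200,100,4,"pics/t_unit.png")
crop("top",405,190,75,90,6,"pics/t_pl.png")
crop("side",235,165,200,150,4,"pics/s_unit.png")
crop("side",365,165,80,50,8,"pics/s_pl.png")
E
```

```text
(no output)
```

View pics/t_unit.png

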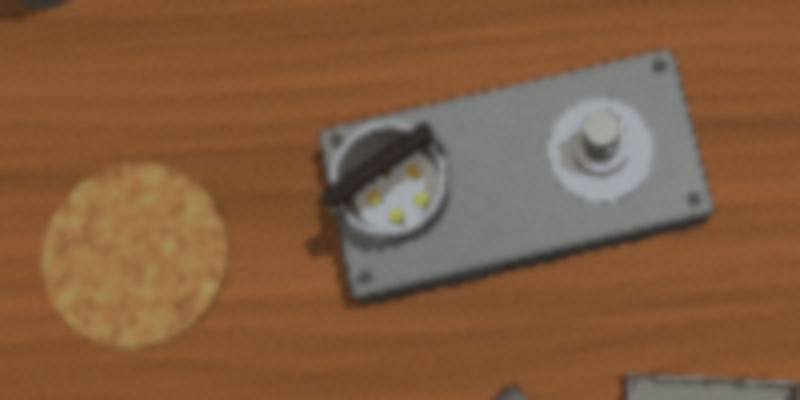

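View pics/t_pl.png

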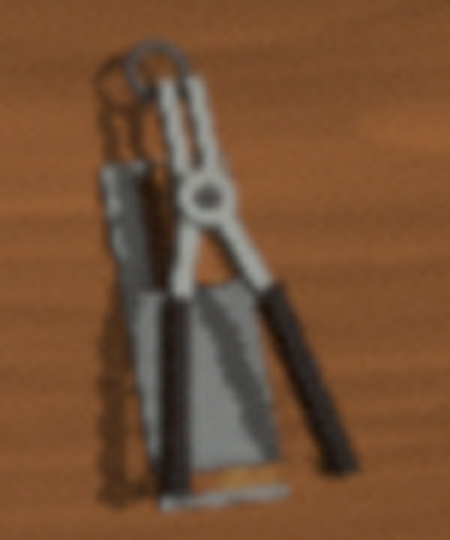

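View pics/s_unit.png

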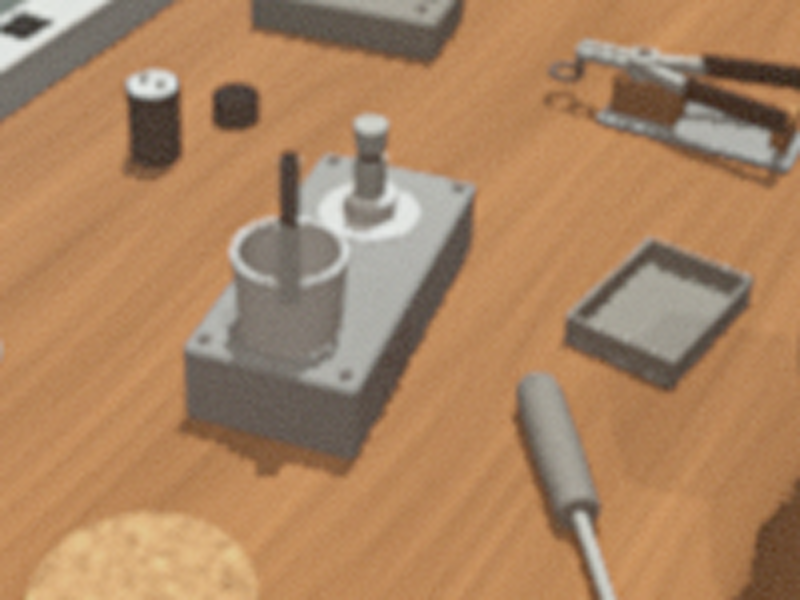

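View pics/s_pl.png

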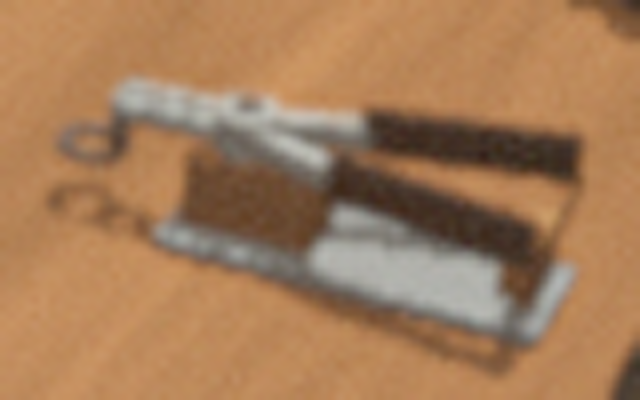

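Run:
```python
import pickle; from h import *
S=pickle.load(open("s0.pkl","rb"));T=S["top"];D=S["side"]
u=lambda x,y:(170+x/4,165+y/4); p=lambda x,y:(405+x/6,190+y/6)
sd=lambda x,y:(235+x/4,165+y/4); sp=lambda x,y:(365+x/8,165+y/8)
P=lambda n,v:print(n,np.round(v,4))
a=onz(T,*u(330,196),.141);b=onz(T,*u(428,132),.141);P("bar ends",[a,b]);P("mid",(a+b)/2);P("len,ang",[np.linalg.norm(b-a),np.degrees(np.arctan2(*(b-a)[1::-1]))])
hs=cv2.cvtColor(T["frame"],cv2.COLOR_BGR2HSV)
cs=[onz(T,*u(*q),.05)for q in[(323,128),(670,52),(712,212),(352,299)]];P("case",cs);
print([np.linalg.norm(cs[i]-cs[(i+1)%4]).round(4)for i in range(4)]);P("case c",sum(cs)/4)
P("mat",onz(T,*u(135,255),.004)); P("mat diam",[onz(T,*u(42,255),.004),onz(T,*u(229,255),.004)])
P("mat side",onz(D,*sd(142,605),.004))
P("shaft top",onz(T,*u(602,128),.112)); P("collar disc",onz(T,*u(601,150),.05))
P("shaft side top",onz(D,*sd(371,124),.112))
P("shaft tri",tri([ray(T,*u(602,128)),ray(D,*sd(371,124))]))
pv=onz(T,*p(208,197),.05);P("pivot",pv)
P("piv tri",tri([ray(T,*p(208,197)),ray(D,*sp(250,103))]))
h1=[onz(T,*p(*q),.05)for q in[(176,290),(174,490),(270,290),(340,468)]];P("handles",h1)
d=pv-(h1[1]+h1[3])/2;P("axis ang",np.degrees(np.arctan2(d[1],d[0])))
P("eye rel ang",onz(T,*p(157,75),.022))
```

```text
bar ends [[0.5444 0.1302 0.141 ]
 [0.5737 0.0792 0.141 ]]
mid [0.5591 0.1047 0.141 ]
len,ang [ 5.8700e-02 -6.0119e+01]
case [[ 0.5999  0.1473  0.05  ]
 [ 0.6301 -0.0546  0.05  ]
 [ 0.5352 -0.0703  0.05  ]
 [ 0.5011  0.1348  0.05  ]]
[np.float64(0.2042), np.float64(0.0962), np.float64(0.208), np.float64(0.0996)]
case c [0.5666 0.0393 0.05  ]
mat [0.5412 0.2691 0.004 ]
mat diam [[0.5453 0.3241 0.004 ]
 [0.5371 0.2135 0.004 ]]
mat side [0.536  0.2774 0.004 ]
shaft top [ 0.5753 -0.01    0.112 ]
collar disc [ 0.5754 -0.0104  0.05  ]
shaft side top [ 0.5727 -0.0057  0.112 ]
shaft tri [ 0.5756 -0.0103  0.1088]
pivot [ 0.5091 -0.2757  0.05  ]
piv tri [ 0.5084 -0.2763  0.0491]
handles [[ 0.4753 -0.2588  0.05  ]
 [ 0.4028 -0.2479  0.05  ]
 [ 0.4727 -0.2938  0.05  ]
 [ 0.4061 -0.3098  0.05  ]]
axis ang 1.7008
eye rel ang [ 0.5616 -0.2725  0.022 ]
```

```bash
cat >> h.py <<'E'
def plan(o,tgt,yaw):
    """tool-frame shift (cm) to tgt and turn (deg) to tool-down with tool x at yaw (deg)"""
    Rc=R.from_rotvec(o["tcp_rot"]); y=np.radians(yaw)
    x=np.array([np.cos(y),np.sin(y),0]);z=np.array([0,0,-1.]);Rt=R.from_matrix(np.c_[x,np.cross(z,x),z])
    cx=Rc.as_matrix()[:,0]
    print("t",round(o["time_s"],2),"tcp",o["tcp_pos"].round(4),"x-yaw",np.degrees(np.arctan2(cx[1],cx[0])).round(2),"w",round(o["grip_width"],4),"F",o["force"].round(1),"j",o["joint_positions"].round(2))
    print("shift cm now",(Rc.inv().apply(np.array(tgt)-o["tcp_pos"])*100).round(2),"turn deg",np.degrees((Rc.inv()*Rt).as_rotvec()).round(2),"shift cm after turn",(Rt.inv().apply(np.array(tgt)-o["tcp_pos"])*100).round(2))
E
python3 - <<'E'
from plant import r; from h import *
o=r.get_obs()
plan(o,[.559,.105,.23],30);plan(o,[.559,.105,.23],-150)
E
```

```text
t 0.25 tcp [ 0.2078 -0.536   0.231 ] x-yaw -68.81 w 0.0852 F [-0.6 -0.1  0.7] j [-1.34  0.15  1.44  0.    1.55 -0.13]
shift cm now [-47.07 -55.92   0.14] turn deg [-4.000e-02  2.000e-02 -9.881e+01] shift cm after turn [ 62.47 -37.95   0.1 ]
t 0.25 tcp [ 0.2078 -0.536   0.231 ] x-yaw -68.81 w 0.0852 F [-0.6 -0.1  0.7] j [-1.34  0.15  1.44  0.    1.55 -0.13]
shift cm now [-47.07 -55.92   0.14] turn deg [2.000e-02 3.000e-02 8.119e+01] shift cm after turn [-62.47  37.95   0.1 ]
```

Request:
drive_tool([
  {"az":-9.9,"gripper":-1},
  {"az":-9.9},
  {"az":-9.9},
  {"az":-9.9},
  {"az":-9.9},
  {"az":-9.9},
  {"az":-9.9},
  {"az":-9.9},
  {"az":-9.9},
  {"az":-9.7},
])

```text
$.commands[0]: bad value
```

Request:
drive_tool([
  {"x":4.5,"y":-2.7},
  {"x":4.5,"y":-2.7},
  {"x":4.5,"y":-2.7},
  {"x":4.5,"y":-2.7},
  {"x":4.5,"y":-2.7},
  {"x":4.5,"y":-2.7},
  {"x":4.5,"y":-2.7},
  {"x":4.5,"y":-2.7},
  {"x":4.5,"y":-2.7},
  {"x":4.5,"y":-2.7},
  {"x":4.5,"y":-2.7},
  {"x":4.5,"y":-2.7},
  {"x":4.5,"y":-2.7},
  {"x":3,"y":-2},
  {"x":1,"y":-0.9},
  {},
])

```text
$.commands[0]: bad value
```

Run:
```python
from plant import r; from h import *
import pickle
o=r.get_obs()
plan(o,[.559,.105,.17],30)
s=r.snapshot("wrist");pickle.dump(s,open("w1.pkl","wb"));cv2.imwrite("pics/w1.png",s["frame"])
print(proj(s,[.559,.105,.141],True),proj(s,[.5444,.1302,.141],True),proj(s,[.5737,.0792,.141],True))
```

```text
t 0.25 tcp [ 0.2078 -0.536   0.231 ] x-yaw -68.81 w 0.0852 F [-0.6 -0.1  0.7] j [-1.34  0.15  1.44  0.    1.55 -0.13]
shift cm now [-47.07 -55.92   6.14] turn deg [-4.000e-02  2.000e-02 -9.881e+01] shift cm after turn [ 62.47 -37.95   6.1 ]
[  12.19070806 -142.04496912] [   0.91471028 -131.64519285] [  24.5493606  -152.67395869]
```

View pics/w1.png

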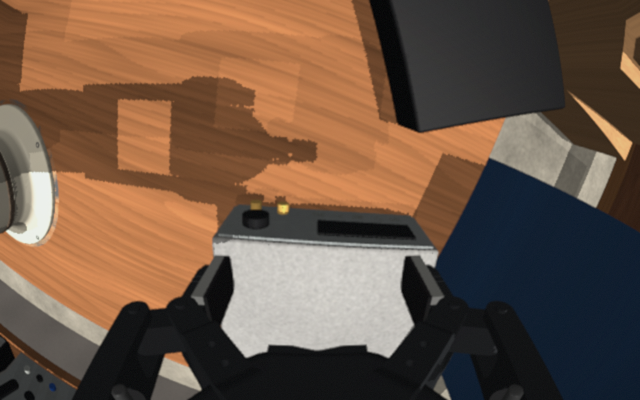

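Both calls were refused and the arm did not move. It looks like each row needs all its fields.

Request:
drive_tool([
  {"x":0,"y":0,"z":0,"ax":0,"ay":0,"az":-9.9,"gripper":-1},
  {"x":0,"y":0,"z":0,"ax":0,"ay":0,"az":-9.9,"gripper":-1},
  {"x":0,"y":0,"z":0,"ax":0,"ay":0,"az":-9.9,"gripper":-1},
  {"x":0,"y":0,"z":0,"ax":0,"ay":0,"az":-9.9,"gripper":-1},
  {"x":0,"y":0,"z":0,"ax":0,"ay":0,"az":-9.9,"gripper":-1},
  {"x":0,"y":0,"z":0,"ax":0,"ay":0,"az":-9.9,"gripper":-1},
  {"x":0,"y":0,"z":0,"ax":0,"ay":0,"az":-9.9,"gripper":-1},
  {"x":0,"y":0,"z":0,"ax":0,"ay":0,"az":-9.9,"gripper":-1},
  {"x":0,"y":0,"z":0,"ax":0,"ay":0,"az":-9.9,"gripper":-1},
  {"x":0,"y":0,"z":0,"ax":0,"ay":0,"az":-9.7,"gripper":-1},
])

```text
time_s: 1.55
tcp_pos: [0.2078, -0.5361, 0.2312]
tcp_rot: [-3.032, -0.821, -0.0]
force: [0.2, 0.4, -0.2]
grip_width: 0.0854
```

Request:
drive_tool([
  {"x":4.5,"y":-2.7,"z":0,"ax":0,"ay":0,"az":0,"gripper":-1},
  {"x":4.5,"y":-2.7,"z":0,"ax":0,"ay":0,"az":0,"gripper":-1},
  {"x":4.5,"y":-2.7,"z":0,"ax":0,"ay":0,"az":0,"gripper":-1},
  {"x":4.5,"y":-2.7,"z":0,"ax":0,"ay":0,"az":0,"gripper":-1},
  {"x":4.5,"y":-2.7,"z":0,"ax":0,"ay":0,"az":0,"gripper":-1},
  {"x":4.5,"y":-2.7,"z":0,"ax":0,"ay":0,"az":0,"gripper":-1},
  {"x":4.5,"y":-2.7,"z":0,"ax":0,"ay":0,"az":0,"gripper":-1},
  {"x":4.5,"y":-2.7,"z":0,"ax":0,"ay":0,"az":0,"gripper":-1},
  {"x":4.5,"y":-2.7,"z":0,"ax":0,"ay":0,"az":0,"gripper":-1},
  {"x":4.5,"y":-2.7,"z":0,"ax":0,"ay":0,"az":0,"gripper":-1},
  {"x":4.5,"y":-2.7,"z":0,"ax":0,"ay":0,"az":0,"gripper":-1},
  {"x":4.5,"y":-2.7,"z":0,"ax":0,"ay":0,"az":0,"gripper":-1},
  {"x":4.5,"y":-2.7,"z":0,"ax":0,"ay":0,"az":0,"gripper":-1},
  {"x":3,"y":-2,"z":0,"ax":0,"ay":0,"az":0,"gripper":-1},
  {"x":1,"y":-0.9,"z":0,"ax":0,"ay":0,"az":0,"gripper":-1},
  {"x":0,"y":0,"z":0,"ax":0,"ay":0,"az":0,"gripper":-1},
  {"x":0,"y":0,"z":0,"ax":0,"ay":0,"az":0,"gripper":-1},
])

```text
time_s: 3.68
tcp_pos: [0.5589, 0.1044, 0.2315]
tcp_rot: [3.035, 0.812, 0.0]
force: [-0.4, -0.4, 1.0]
grip_width: 0.0856
```

Run:
```python
from plant import r; from h import *
import pickle
o=r.get_obs()
plan(o,[.559,.105,.117],30)
s=r.snapshot("wrist");pickle.dump(s,open("w1.pkl","wb"));cv2.imwrite("pics/w1b.png",s["frame"])
print(proj(s,[.559,.105,.141],True),proj(s,[.5444,.1302,.141],True),proj(s,[.5737,.0792,.141],True))
```

```text
t 3.67 tcp [0.5589 0.1044 0.2315] x-yaw 29.95 w 0.0856 F [-0.4 -0.4  1. ] j [ 0.05  0.14  1.45 -0.    1.55 -0.47]
shift cm now [ 0.04 -0.05 11.45] turn deg [ 0.01  0.   -0.05] shift cm after turn [ 0.04 -0.04 11.45]
[318.67385673 201.41969483] [318.56631484 165.70018521] [318.50437142 235.10346615]
```

View pics/w1b.png

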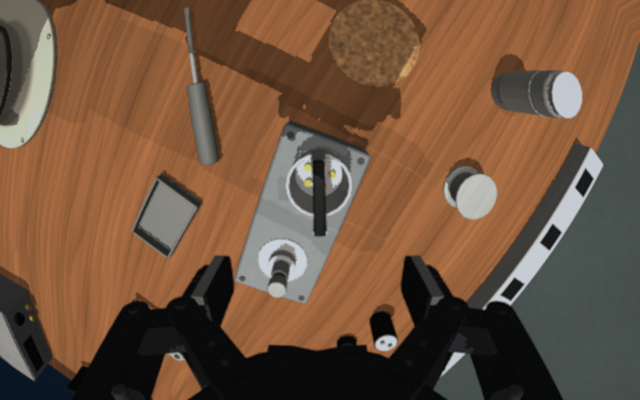

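The black bar runs from about (319,157) to (320,236) and is vertical in the image, so the yaw is right. I'll refine the position from this view and get the shaft top too.

Run:
```python
from h import *
import pickle
s=pickle.load(open("w1.pkl","rb"));f=s["frame"]
cv2.imwrite("pics/w1z.png",cv2.resize(f[115:310,220:390],None,fx=3,fy=3,interpolation=cv2.INTER_CUBIC))
m=(f.max(2)<45).astype(np.uint8);n,l,st,c=cv2.connectedComponentsWithStats(m)
for i in range(1,n):
    if st[i,4]>50 and 280<c[i][0]<360 and c[i][1]<260: print(st[i],c[i])
for q in[(319,157),(320,237),(319.6,197)]:print(onz(s,*q,.141,True))
```

```text
[289 122  75  29 157] [325.04458599 135.1656051 ]
[313 159  13  76 793] [318.91677175 197.92181589]
[0.54127883 0.13629209 0.141     ]
[0.57565951 0.07829766 0.141     ]
[0.55778389 0.10858475 0.141     ]
```

View pics/w1z.png

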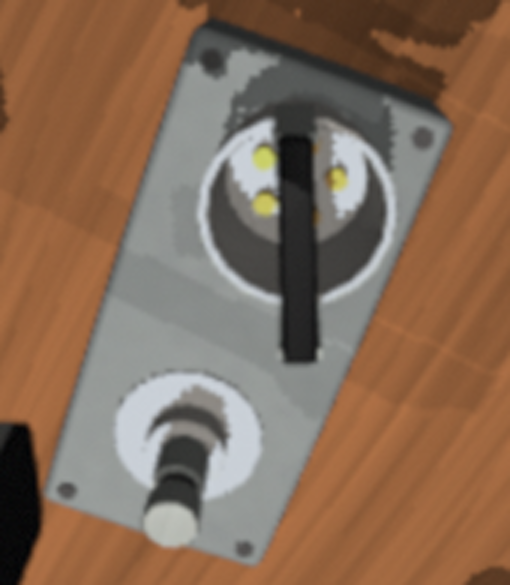

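Request:
drive_tool([
  {"x":0,"y":-0.3,"z":2.5,"ax":0,"ay":0,"az":0,"gripper":-1},
  {"x":0,"y":0,"z":3,"ax":0,"ay":0,"az":0,"gripper":-1},
  {"x":0,"y":0,"z":2.5,"ax":0,"ay":0,"az":0,"gripper":-1},
  {"x":0,"y":0,"z":2,"ax":0,"ay":0,"az":0,"gripper":-1},
  {"x":0,"y":0,"z":1.4,"ax":0,"ay":0,"az":0,"gripper":-1},
  {"x":0,"y":0,"z":0,"ax":0,"ay":0,"az":0,"gripper":-1},
])

```text
time_s: 4.47
tcp_pos: [0.5573, 0.1075, 0.1168]
tcp_rot: [-3.035, -0.812, 0.002]
force: [0.5, 0.4, -0.1]
grip_width: 0.0852
```

Run:
```python
from plant import r; from h import *
import pickle
s=pickle.load(open("w1.pkl","rb"));print("shaft top wrist",onz(s,277,289.3,.112,True))
o=r.get_obs()
plan(o,[.558,.1075,.117],30)
for n in("wrist","side"):
  s=r.snapshot(n);cv2.imwrite(f"pics/{n}2.png",s["frame"])
```

```text
shaft top wrist [ 0.5749106  -0.00840423  0.112     ]
t 4.47 tcp [0.5573 0.1075 0.1168] x-yaw 29.95 w 0.0852 F [ 0.5  0.4 -0.1] j [ 0.05  0.2   1.61  0.    1.33 -0.47]
shift cm now [ 0.06  0.03 -0.02] turn deg [-0.03  0.06 -0.05] shift cm after turn [ 0.06  0.03 -0.02]
```

View pics/wrist2.png

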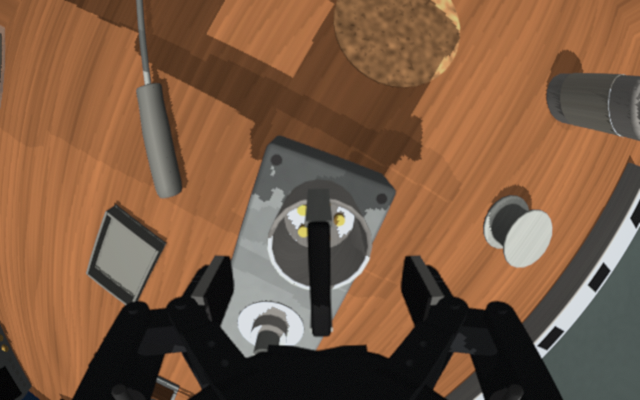

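View pics/side2.png

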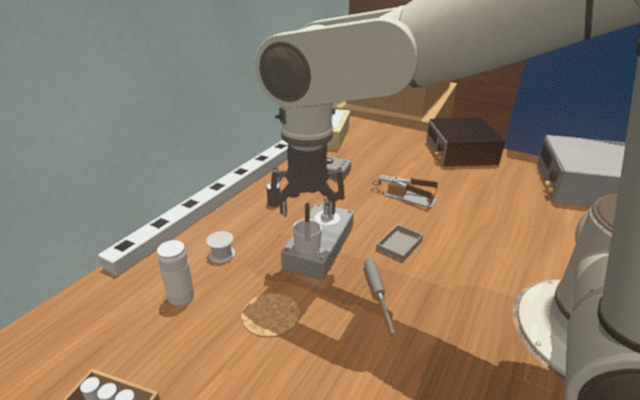

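Run:
```python
from h import *
import pickle
S=pickle.load(open("s0.pkl","rb"));D=S["side"]
x=np.array([.866,.5,0]);t=np.array([.5573,.1075,.13])
for k in(-.05,0,.05):print(proj(D,t+k*x))
print("bar",proj(D,[.558,.1075,.141]))
```

```text
[331.82751945 215.38715953]
[307.45372868 215.13785018]
[283.09540359 214.88869903]
bar [307.13310153 210.55969017]
```

The projected finger tips roughly match the side picture, with the bar between them. Closing now.

Request:
drive_tool([
  {"x":0,"y":0,"z":0,"ax":0,"ay":0,"az":0,"gripper":1},
  {"x":0,"y":0,"z":0,"ax":0,"ay":0,"az":0,"gripper":1},
  {"x":0,"y":0,"z":0,"ax":0,"ay":0,"az":0,"gripper":1},
  {"x":0,"y":0,"z":0,"ax":0,"ay":0,"az":0,"gripper":1},
  {"x":0,"y":0,"z":0,"ax":0,"ay":0,"az":0,"gripper":1},
  {"x":0,"y":0,"z":0,"ax":0,"ay":0,"az":0,"gripper":1},
])

```text
time_s: 5.32
tcp_pos: [0.5579, 0.108, 0.1175]
tcp_rot: [-3.035, -0.813, -0.001]
force: [0.9, 0.5, 1.5]
grip_width: 0.0088
```

Request:
drive_tool([
  {"x":0,"y":0,"z":-1,"ax":0,"ay":0,"az":0,"gripper":1},
  {"x":0,"y":0,"z":-2,"ax":0,"ay":0,"az":0,"gripper":1},
  {"x":0,"y":0,"z":-2,"ax":0,"ay":0,"az":0,"gripper":1},
  {"x":0,"y":0,"z":-1,"ax":0,"ay":0,"az":0,"gripper":1},
  {"x":0,"y":0,"z":0,"ax":0,"ay":0,"az":0,"gripper":1},
])

```text
time_s: 5.95
tcp_pos: [0.5578, 0.108, 0.1778]
tcp_rot: [3.035, 0.813, 0.001]
force: [0.7, 0.1, -3.3]
grip_width: 0.0086
```

Run:
```python
from plant import r; from h import *
import pickle
o=r.get_obs()
S=pickle.load(open("s0.pkl","rb"));f=S["top"]["frame"]
hs=cv2.cvtColor(f,cv2.COLOR_BGR2HSV)
def mat(s,box,fish=False):
  f=s["frame"];hs=cv2.cvtColor(f,cv2.COLOR_BGR2HSV).astype(int)
  m=((hs[...,0]>14)&(hs[...,0]<26)&(hs[...,1]>60)&(hs[...,2]>100)).astype(np.uint8)
  x,y,w,h=box;mm=np.zeros_like(m);mm[y:y+h,x:x+w]=m[y:y+h,x:x+w]
  mm=cv2.morphologyEx(mm,cv2.MORPH_OPEN,np.ones((3,3)));mm=cv2.morphologyEx(mm,cv2.MORPH_CLOSE,np.ones((7,7)))
  c=max(cv2.findContours(mm,0,2)[0],key=cv2.contourArea);pts=np.array([onz(s,*p[0],.004,fish)[:2]for p in c])
  A=np.c_[2*pts,np.ones(len(pts))];q=np.linalg.lstsq(A,(pts**2).sum(1),rcond=None)[0]
  print("mat",q[:2].round(4),"r",np.sqrt(q[2]+q[0]**2+q[1]**2).round(4))
mat(S["top"],(170,195,70,70));mat(S["side"],(232,285,75,55))
plan(o,[.540,.271,.13],30)
s=r.snapshot("side");cv2.imwrite("pics/side3.png",s["frame"][100:350,150:450])
```

```text
mat [0.5424 0.2711] r 0.0528
mat [0.5413 0.2708] r 0.0556
t 5.95 tcp [0.5578 0.108  0.1778] x-yaw 29.99 w 0.0086 F [ 0.7  0.1 -3.3] j [ 0.06  0.16  1.54  0.    1.45 -0.47]
shift cm now [  6.6  -15.01   4.78] turn deg [ 0.01 -0.04 -0.01] shift cm after turn [  6.6  -15.     4.78]
```

View pics/side3.png

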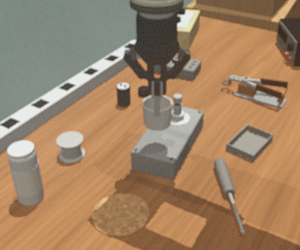

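Request:
drive_tool([
  {"x":0.8,"y":-1.8,"z":0,"ax":0,"ay":0,"az":0,"gripper":1},
  {"x":1.5,"y":-3.3,"z":0,"ax":0,"ay":0,"az":0,"gripper":1},
  {"x":1.5,"y":-3.3,"z":0,"ax":0,"ay":0,"az":0,"gripper":1},
  {"x":1.5,"y":-3.3,"z":1,"ax":0,"ay":0,"az":0,"gripper":1},
  {"x":1,"y":-2.2,"z":2,"ax":0,"ay":0,"az":0,"gripper":1},
  {"x":0.5,"y":-1,"z":2,"ax":0,"ay":0,"az":0,"gripper":1},
  {"x":0,"y":0,"z":2,"ax":0,"ay":0,"az":0,"gripper":1},
  {"x":0,"y":0,"z":1.5,"ax":0,"ay":0,"az":0,"gripper":1},
  {"x":0,"y":0,"z":1,"ax":0,"ay":0,"az":0,"gripper":1},
  {"x":0,"y":0,"z":0,"ax":0,"ay":0,"az":0,"gripper":1},
])

```text
time_s: 7.25
tcp_pos: [0.542, 0.2707, 0.0818]
tcp_rot: [-3.035, -0.812, 0.002]
force: [0.5, 0.5, -2.7]
grip_width: 0.0086
```

Run:
```python
from plant import r; from h import *
o=r.get_obs()
plan(o,[.542,.271,.072],30)
s=r.snapshot("side");cv2.imwrite("pics/side4.png",cv2.resize(s["frame"][180:360,180:400],None,fx=3,fy=3))
```

```text
t 7.25 tcp [0.542  0.2707 0.0818] x-yaw 29.96 w 0.0086 F [ 0.5  0.5 -2.7] j [ 0.34  0.31  1.56  0.    1.28 -0.19]
shift cm now [ 0.02 -0.02  0.98] turn deg [-0.02  0.05 -0.04] shift cm after turn [ 0.02 -0.02  0.98]
```

View pics/side4.png

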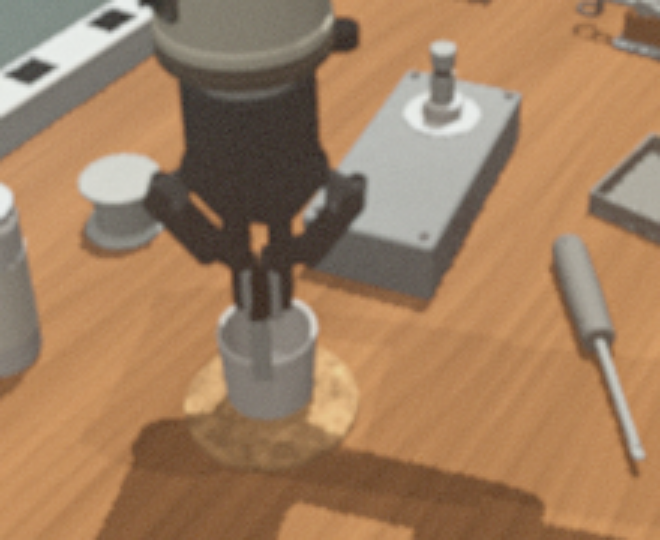

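Request:
drive_tool([
  {"x":0,"y":0,"z":0.4,"ax":0,"ay":0,"az":0,"gripper":1},
  {"x":0,"y":0,"z":0.3,"ax":0,"ay":0,"az":0,"gripper":1},
  {"x":0,"y":0,"z":0.2,"ax":0,"ay":0,"az":0,"gripper":1},
  {"x":0,"y":0,"z":0.1,"ax":0,"ay":0,"az":0,"gripper":1},
  {"x":0,"y":0,"z":0,"ax":0,"ay":0,"az":0,"gripper":1},
])

```text
time_s: 7.92
tcp_pos: [0.5421, 0.2711, 0.0723]
tcp_rot: [-3.035, -0.813, 0.0]
force: [-0.1, -0.3, -2.7]
grip_width: 0.0086
```

Request:
drive_tool([
  {"x":0,"y":0,"z":0.1,"ax":0,"ay":0,"az":0,"gripper":1},
  {"x":0,"y":0,"z":0,"ax":0,"ay":0,"az":0,"gripper":1},
])

```text
time_s: 8.18
tcp_pos: [0.5422, 0.2711, 0.0715]
tcp_rot: [-3.034, -0.813, -0.001]
force: [0.3, 0.3, -1.4]
grip_width: 0.0087
```

Touching. Release slowly, then back straight up.

Request:
drive_tool([
  {"x":0,"y":0,"z":0.1,"ax":0,"ay":0,"az":0,"gripper":1},
  {"x":0,"y":0,"z":0,"ax":0,"ay":0,"az":0,"gripper":0.4},
  {"x":0,"y":0,"z":0,"ax":0,"ay":0,"az":0,"gripper":-0.3},
  {"x":0,"y":0,"z":0,"ax":0,"ay":0,"az":0,"gripper":-0.8},
  {"x":0,"y":0,"z":0,"ax":0,"ay":0,"az":0,"gripper":-1},
  {"x":0,"y":0,"z":0,"ax":0,"ay":0,"az":0,"gripper":-1},
  {"x":0,"y":0,"z":-2,"ax":0,"ay":0,"az":0,"gripper":-1},
  {"x":0,"y":0,"z":-4,"ax":0,"ay":0,"az":0,"gripper":-1},
  {"x":0,"y":0,"z":-4,"ax":0,"ay":0,"az":0,"gripper":-1},
  {"x":0,"y":0,"z":-4,"ax":0,"ay":0,"az":0,"gripper":-1},
  {"x":0,"y":0,"z":-1,"ax":0,"ay":0,"az":0,"gripper":-1},
  {"x":0,"y":0,"z":0,"ax":0,"ay":0,"az":0,"gripper":-1},
])

```text
time_s: 9.68
tcp_pos: [0.5422, 0.2711, 0.2203]
tcp_rot: [-3.034, -0.813, -0.001]
force: [0.4, -0.5, -0.8]
grip_width: 0.0855
```

Run:
```python
from plant import r; from h import *
o=r.get_obs()
plan(o,[.441,-.278,.22],-88.5)
s=r.snapshot("side");cv2.imwrite("pics/side5.png",cv2.resize(s["frame"][180:360,180:400],None,fx=3,fy=3))
s=r.snapshot("top");cv2.imwrite("pics/top5.png",s["frame"])
```

```text
t 9.68 tcp [0.5422 0.2711 0.2203] x-yaw 29.99 w 0.0855 F [ 0.4 -0.5 -0.8] j [ 0.34  0.22  1.38  0.    1.54 -0.19]
shift cm now [-3.621e+01  4.250e+01  1.000e-02] turn deg [-3.0000e-02 -2.0000e-02  1.1849e+02] shift cm after turn [5.463e+01 1.155e+01 3.000e-02]
```

View pics/side5.png

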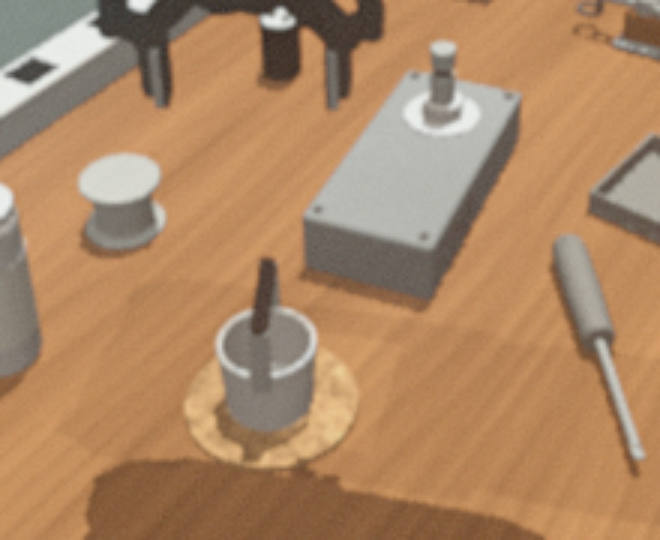

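The pot stands upright, near the middle of the mat. Next, turn and go to above the pliers.

Request:
drive_tool([
  {"x":0,"y":0,"z":0,"ax":0,"ay":0,"az":9.9,"gripper":-1},
  {"x":0,"y":0,"z":0,"ax":0,"ay":0,"az":9.9,"gripper":-1},
  {"x":0,"y":0,"z":0,"ax":0,"ay":0,"az":9.9,"gripper":-1},
  {"x":0,"y":0,"z":0,"ax":0,"ay":0,"az":9.9,"gripper":-1},
  {"x":0,"y":0,"z":0,"ax":0,"ay":0,"az":9.9,"gripper":-1},
  {"x":0,"y":0,"z":0,"ax":0,"ay":0,"az":9.9,"gripper":-1},
  {"x":0,"y":0,"z":0,"ax":0,"ay":0,"az":9.9,"gripper":-1},
  {"x":0,"y":0,"z":0,"ax":0,"ay":0,"az":9.9,"gripper":-1},
  {"x":0,"y":0,"z":0,"ax":0,"ay":0,"az":9.9,"gripper":-1},
  {"x":0,"y":0,"z":0,"ax":0,"ay":0,"az":9.9,"gripper":-1},
  {"x":0,"y":0,"z":0,"ax":0,"ay":0,"az":9.9,"gripper":-1},
  {"x":0,"y":0,"z":0,"ax":0,"ay":0,"az":9.6,"gripper":-1},
])

```text
time_s: 11.28
tcp_pos: [0.5418, 0.2709, 0.2187]
tcp_rot: [2.243, -2.197, -0.002]
force: [0.3, -0.3, 0.7]
grip_width: 0.0856
```

Request:
drive_tool([
  {"x":4,"y":0.8,"z":0,"ax":0,"ay":0,"az":0,"gripper":-1},
  {"x":4,"y":0.8,"z":0,"ax":0,"ay":0,"az":0,"gripper":-1},
  {"x":4,"y":0.8,"z":0,"ax":0,"ay":0,"az":0,"gripper":-1},
  {"x":4,"y":0.8,"z":0,"ax":0,"ay":0,"az":0,"gripper":-1},
  {"x":4,"y":0.8,"z":0,"ax":0,"ay":0,"az":0,"gripper":-1},
  {"x":4,"y":0.8,"z":0,"ax":0,"ay":0,"az":0,"gripper":-1},
  {"x":4,"y":0.8,"z":0,"ax":0,"ay":0,"az":0,"gripper":-1},
  {"x":4,"y":0.8,"z":0,"ax":0,"ay":0,"az":0,"gripper":-1},
  {"x":4,"y":0.8,"z":0,"ax":0,"ay":0,"az":0,"gripper":-1},
  {"x":4,"y":0.8,"z":0,"ax":0,"ay":0,"az":0,"gripper":-1},
  {"x":4,"y":0.8,"z":0,"ax":0,"ay":0,"az":0,"gripper":-1},
  {"x":4,"y":0.8,"z":0,"ax":0,"ay":0,"az":0,"gripper":-1},
  {"x":4,"y":0.8,"z":0,"ax":0,"ay":0,"az":0,"gripper":-1},
  {"x":2.6,"y":1.1,"z":0,"ax":0,"ay":0,"az":0,"gripper":-1},
  {"x":0,"y":0,"z":0,"ax":0,"ay":0,"az":0,"gripper":-1},
  {"x":0,"y":0,"z":0,"ax":0,"ay":0,"az":0,"gripper":-1},
])

```text
time_s: 13.28
tcp_pos: [0.4413, -0.2772, 0.2194]
tcp_rot: [-2.25, 2.192, 0.002]
force: [0.4, -0.1, 0.9]
grip_width: 0.0855
```

Run:
```python
from plant import r; from h import *
import pickle
o=r.get_obs()
plan(o,[.441,-.278,.023],-88.3)
s=r.snapshot("wrist");pickle.dump(s,open("w6.pkl","wb"));cv2.imwrite("pics/w6.png",s["frame"])
cv2.imwrite("pics/w6z.png",cv2.resize(s["frame"][60:290,230:410],None,fx=2.6,fy=2.6,interpolation=cv2.INTER_CUBIC))
```

```text
t 13.28 tcp [ 0.4413 -0.2772  0.2194] x-yaw -88.52 w 0.0855 F [ 0.4 -0.1  0.9] j [-0.71  0.04  1.58  0.    1.52  0.84]
shift cm now [1.000e-01 1.000e-02 1.964e+01] turn deg [ 0.05  0.07 -0.22] shift cm after turn [ 0.08  0.03 19.64]
```

View pics/w6.png

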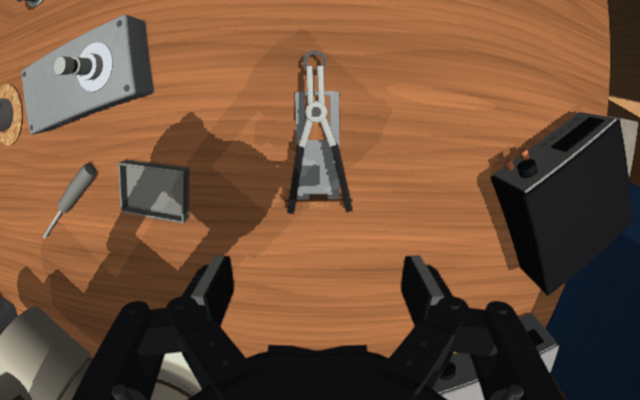

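View pics/w6z.png

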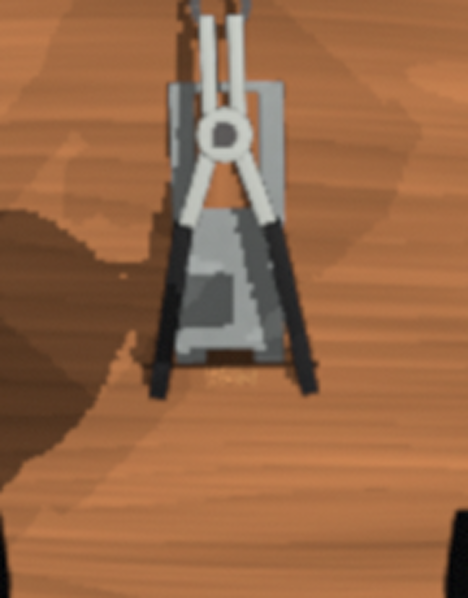

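Run:
```python
from h import *
import pickle
s=pickle.load(open("w6.pkl","rb"))
f=lambda x,y,z:onz(s,230+x/2.6,60+y/2.6,z,True)
pv=f(224,134,.05);a,b=f(159,393,.05),f(309,389,.05);c,d=f(183,225,.05),f(272,223,.05)
for n,v in zip("pv a b c d".split(),(pv,a,b,c,d)):print(n,v.round(4))
for e in(pv-(a+b)/2,pv-(c+d)/2):
  print(np.linalg.norm(e).round(4),np.degrees(np.arctan2(e[1],e[0])).round(2))
print(np.linalg.norm(a-b),np.linalg.norm(c-d))
```

```text
pv [ 0.5082 -0.2749  0.05  ]
a [ 0.4016 -0.2503  0.05  ]
b [ 0.4049 -0.3127  0.05  ]
c [ 0.4722 -0.2597  0.05  ]
d [ 0.4738 -0.2945  0.05  ]
0.1051 3.59
0.0353 3.56
0.06246680561802275 0.034814561488297265
```

Request:
drive_tool([
  {"x":0.2,"y":0,"z":2,"ax":0,"ay":0,"az":-1.5,"gripper":-1},
  {"x":0,"y":0,"z":3,"ax":0,"ay":0,"az":0,"gripper":-1},
  {"x":0,"y":0,"z":3,"ax":0,"ay":0,"az":0,"gripper":-1},
  {"x":0,"y":0,"z":3,"ax":0,"ay":0,"az":0,"gripper":-1},
  {"x":0,"y":0,"z":2,"ax":0,"ay":0,"az":0,"gripper":-1},
  {"x":0,"y":0,"z":0,"ax":0,"ay":0,"az":0,"gripper":-1},
])

```text
time_s: 14.08
tcp_pos: [0.4411, -0.2784, 0.0891]
tcp_rot: [-2.28, 2.161, 0.004]
force: [0.4, -0.1, 0.2]
grip_width: 0.0851
```

Run:
```python
from plant import r; from h import *
import pickle
o=r.get_obs()
plan(o,[.4407,-.279,.021],-87)
s=r.snapshot("wrist");pickle.dump(s,open("w7.pkl","wb"));cv2.imwrite("pics/w7.png",s["frame"])
```

```text
t 14.07 tcp [ 0.4411 -0.2784  0.0891] x-yaw -86.95 w 0.0851 F [ 0.4 -0.1  0.2] j [-0.71  0.13  1.75  0.    1.26  0.81]
shift cm now [0.07 0.03 6.81] turn deg [0.1  0.11 0.05] shift cm after turn [0.05 0.04 6.81]
```

View pics/w7.png

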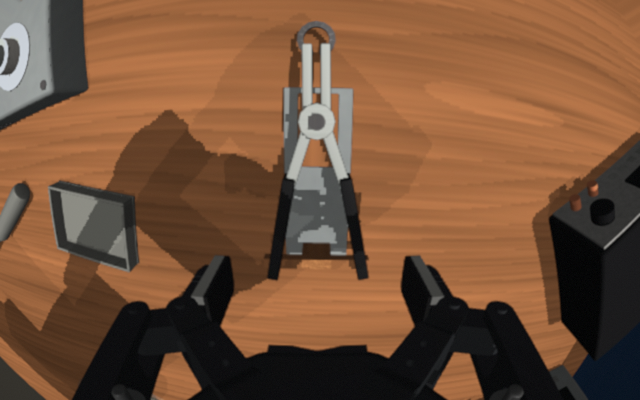

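Pliers axis is vertical in the image at column about 317: pivot (316,121), handle ends (274,277) and (363,276). So they are aligned.

Run:
```python
from h import *
import pickle
s=pickle.load(open("w7.pkl","rb"))
pv=onz(s,316,121,.05,True);a=onz(s,274,277,.05,True);b=onz(s,363,276,.05,True)
print(pv,a,b);e=pv-(a+b)/2;print(np.linalg.norm(e),np.degrees(np.arctan2(e[1],e[0])), pv-.068*e/np.linalg.norm(e))
```

```text
[ 0.50857337 -0.27469203  0.05      ] [ 0.40139226 -0.25063448  0.05      ] [ 0.40546354 -0.31277209  0.05      ]
0.10537896996267015 3.814918486346458 [ 0.44072405 -0.27921632  0.05      ]
```

Request:
drive_tool([
  {"x":0.1,"y":0,"z":2,"ax":0,"ay":0,"az":0,"gripper":-1},
  {"x":0,"y":0,"z":2,"ax":0,"ay":0,"az":0,"gripper":-1},
  {"x":0,"y":0,"z":1.5,"ax":0,"ay":0,"az":0,"gripper":-1},
  {"x":0,"y":0,"z":1,"ax":0,"ay":0,"az":0,"gripper":-1},
  {"x":0,"y":0,"z":0.3,"ax":0,"ay":0,"az":0,"gripper":-1},
  {"x":0,"y":0,"z":0,"ax":0,"ay":0,"az":0,"gripper":-1},
])

```text
time_s: 14.88
tcp_pos: [0.4416, -0.2809, 0.0226]
tcp_rot: [-2.279, 2.163, -0.0]
force: [-0.4, -0.2, 0.2]
grip_width: 0.0856
```

Run:
```python
from plant import r; from h import *
o=r.get_obs()
plan(o,[.4407,-.279,.021],-87)
for n in("wrist","side"):
  s=r.snapshot(n);f=s["frame"];cv2.imwrite(f"pics/{n}8.png",f if n=="wrist" else cv2.resize(f[120:250,330:500],None,fx=4,fy=4))
```

```text
t 14.88 tcp [ 0.4416 -0.2809  0.0226] x-yaw -87.01 w 0.0856 F [-0.4 -0.2  0.2] j [-0.71  0.21  1.81  0.    1.12  0.8 ]
shift cm now [-0.19  0.08  0.16] turn deg [-0.01 -0.01 -0.01] shift cm after turn [-0.19  0.08  0.16]
```

View pics/wrist8.png

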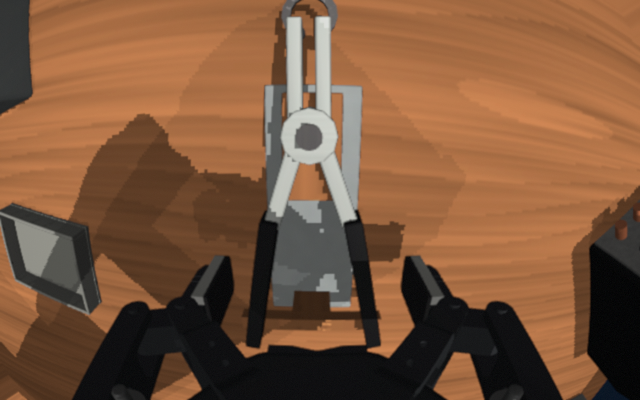

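View pics/side8.png

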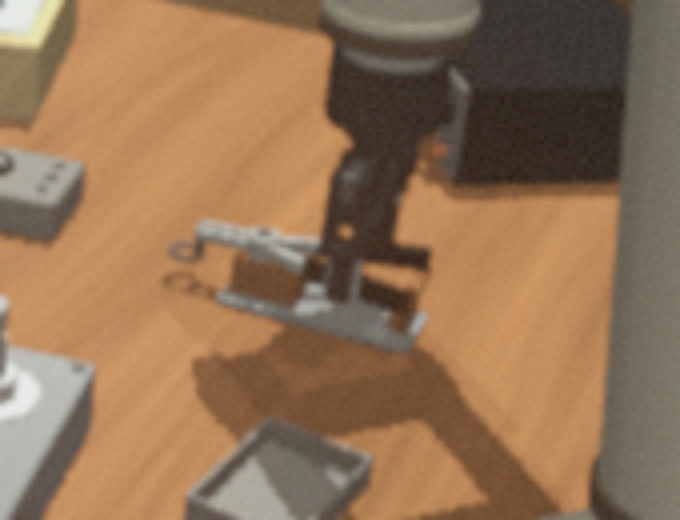

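Request:
drive_tool([
  {"x":-0.2,"y":0.1,"z":0.1,"ax":0,"ay":0,"az":-0.5,"gripper":-1},
  {"x":0,"y":0,"z":0,"ax":0,"ay":0,"az":0,"gripper":-0.5},
  {"x":0,"y":0,"z":0,"ax":0,"ay":0,"az":0,"gripper":0},
  {"x":0,"y":0,"z":0,"ax":0,"ay":0,"az":0,"gripper":0.3},
  {"x":0,"y":0,"z":0,"ax":0,"ay":0,"az":0,"gripper":1},
  {"x":0,"y":0,"z":0,"ax":0,"ay":0,"az":0,"gripper":1},
  {"x":0,"y":0,"z":0,"ax":0,"ay":0,"az":0,"gripper":1},
  {"x":0,"y":0,"z":0,"ax":0,"ay":0,"az":0,"gripper":1},
])

```text
time_s: 15.98
tcp_pos: [0.4406, -0.2793, 0.0224]
tcp_rot: [2.288, -2.152, 0.002]
force: [-6.1, 1.1, 16.4]
grip_width: 0.0227
```

Run:
```python
from plant import r; from h import *
import pickle
o=r.get_obs()
plan(o,[.4407,-.279,.021],-87)
for n in("wrist","side"):
  s=r.snapshot(n);f=s["frame"];pickle.dump(s,open(n+"9.pkl","wb"));cv2.imwrite(f"pics/{n}9.png",f if n=="wrist" else cv2.resize(f[120:250,330:500],None,fx=4,fy=4))
```

```text
t 15.97 tcp [ 0.4406 -0.2793  0.0224] x-yaw -86.51 w 0.0227 F [-6.1  1.1 16.4] j [-0.71  0.21  1.82 -0.    1.11  0.8 ]
shift cm now [-0.03 -0.02  0.14] turn deg [-0.03 -0.07  0.49] shift cm after turn [-0.03 -0.02  0.14]
```

View pics/wrist9.png

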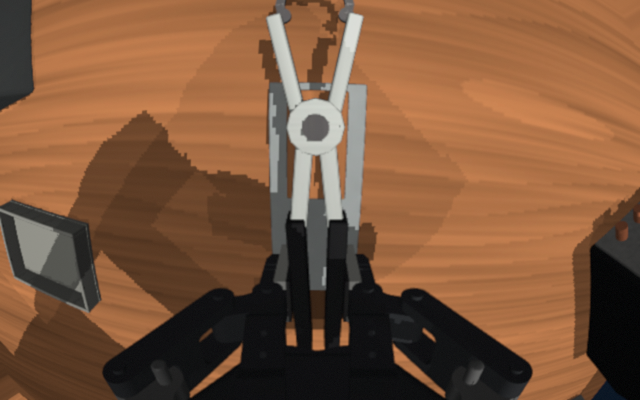

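View pics/side9.png

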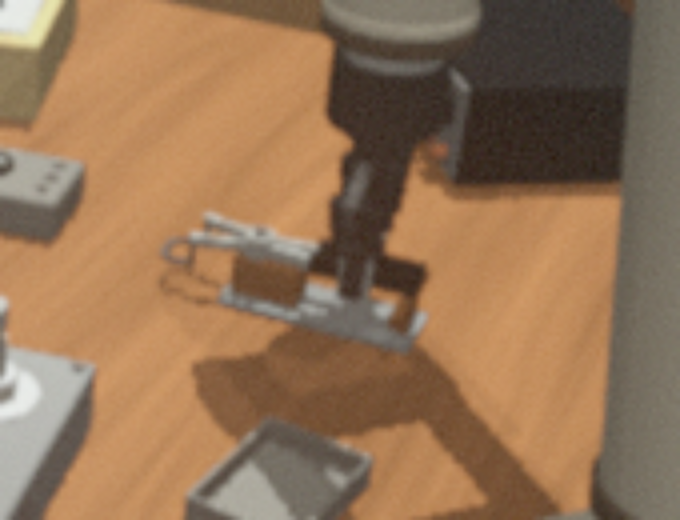

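Request:
drive_tool([
  {"x":0,"y":0,"z":-0.3,"ax":0,"ay":0,"az":0,"gripper":1},
  {"x":0,"y":0,"z":-1,"ax":0,"ay":0,"az":0,"gripper":1},
  {"x":0,"y":0,"z":-2,"ax":0,"ay":0,"az":0,"gripper":1},
  {"x":0,"y":0,"z":-3,"ax":0,"ay":0,"az":0,"gripper":1},
  {"x":0,"y":0,"z":-4,"ax":0,"ay":0,"az":0,"gripper":1},
  {"x":0,"y":0,"z":-3,"ax":0,"ay":0,"az":0,"gripper":1},
  {"x":0,"y":0,"z":-1,"ax":0,"ay":0,"az":0,"gripper":1},
  {"x":0,"y":0,"z":0,"ax":0,"ay":0,"az":0,"gripper":1},
  {"x":0,"y":0,"z":0,"ax":0,"ay":0,"az":0,"gripper":1},
])

```text
time_s: 17.2
tcp_pos: [0.4399, -0.2785, 0.1629]
tcp_rot: [2.288, -2.153, -0.003]
force: [1.1, 0.1, -1.8]
grip_width: 0.0226
```

Run:
```python
from plant import r; from h import *
import pickle
o=r.get_obs()
plan(o,[.4407,-.279,.021],-87)
for n in("wrist","side","top"):
  s=r.snapshot(n);f=s["frame"];pickle.dump(s,open(n+"10.pkl","wb"));cv2.imwrite(f"pics/{n}10.png",f if n=="wrist" else cv2.resize(f[100:230,340:470] if n=="side" else f[150:280,380:510],None,fx=4.5,fy=4.5))
```

```text
t 17.2 tcp [ 0.4399 -0.2785  0.1629] x-yaw -86.51 w 0.0226 F [ 1.1  0.1 -1.8] j [-0.71  0.07  1.66  0.    1.41  0.8 ]
shift cm now [ 0.08 -0.09 14.19] turn deg [0.08 0.08 0.49] shift cm after turn [ 0.06 -0.07 14.19]
```

View pics/wrist10.png

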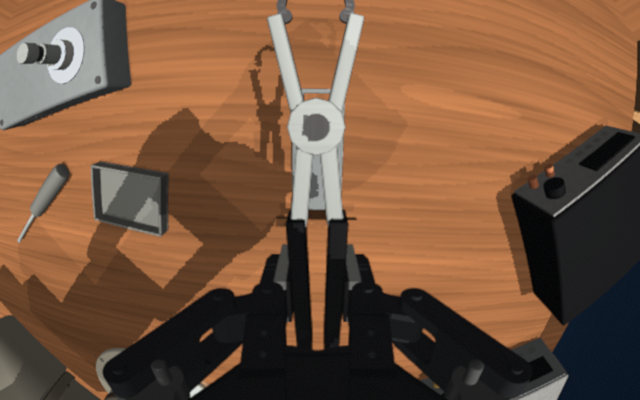

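View pics/side10.png

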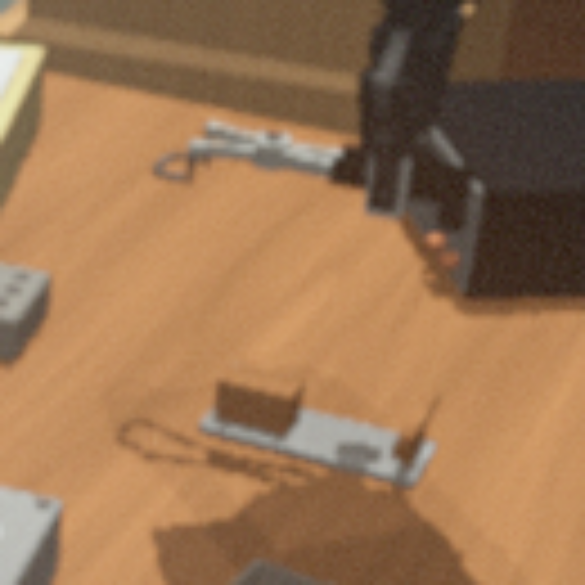

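View pics/top10.png

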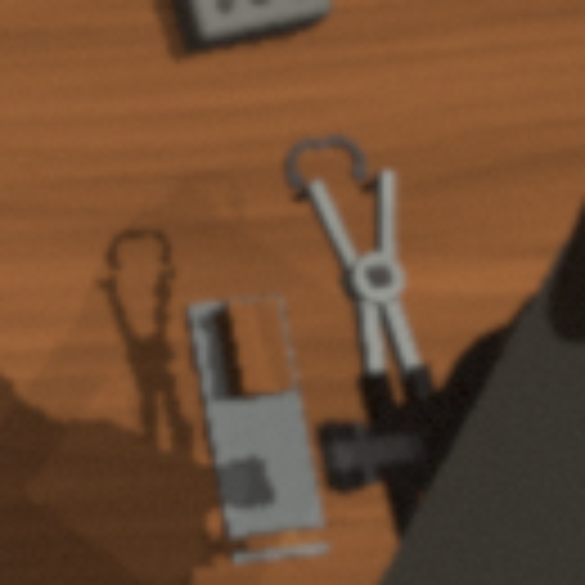

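Run:
```python
from h import *
import pickle
from plant import r
s=pickle.load(open("wrist9.pkl","rb"));o=r.get_obs()
f=s["frame"]
def an(s,zt,tcp,yaw):
  y=np.radians(yaw);X=np.array([np.cos(y),np.sin(y),0]);Y=np.array([np.sin(y),-np.cos(y),0])
  pv=onz(s,316.2,127,zt,True);l=onz(s,273,17,zt,True);q=onz(s,357,17,zt,True)
  gl,gr=onz(s,297.5,220,zt,True),onz(s,337.5,220,zt,True)
  for n,p in zip(("pivot","jawL","jawR","gL","gR","jmid","gmid"),(pv,l,q,gl,gr,(l+q)/2,(gl+gr)/2)):
    d=p-tcp;print(n,p.round(4),"tool mm",(1000*np.array([d@X,d@Y,p[2]-tcp[2]])).round(1))
an(s,.050,np.array([.4406,-.2793,.0224]),-86.5)
s=pickle.load(open("wrist10.pkl","rb"));print()
an(s,.1905,o["tcp_pos"],-86.5)
T=pickle.load(open("top10.pkl","rb"));D=pickle.load(open("side10.pkl","rb"))
t=lambda x,y:ray(T,380+x/4.5,150+y/4.5);d=lambda x,y:ray(D,340+x/4.5,100+y/4.5)
pv=tri([t(377,277),d(272,140)]);print("pivot tri",pv)
print("jaw L/R",tri([t(316,184),d(197,147)]),tri([t(388,174),d(211,127)]))
print("ring far edge guess",tri([t(325,140),d(157,168)]))
for x,y in[(325,143),(291,172),(363,172)]:print(onz(T,380+x/4.5,150+y/4.5,.1625))
```

```text
pivot [ 0.511  -0.2752  0.05  ] tool mm [  0.2 -70.5  27.6]
jawL [ 0.552 -0.257  0.05 ] tool mm [ -15.5 -112.6   27.6]
jawR [ 0.5538 -0.2876  0.05  ] tool mm [  15.2 -112.4   27.6]
gL [ 0.4735 -0.2698  0.05  ] tool mm [ -7.4 -33.4  27.6]
gR [ 0.4745 -0.2859  0.05  ] tool mm [  8.7 -33.4  27.6]
jmid [ 0.5529 -0.2723  0.05  ] tool mm [  -0.2 -112.5   27.6]
gmid [ 0.474  -0.2779  0.05  ] tool mm [  0.6 -33.4  27.6]

pivot [ 0.5104 -0.2744  0.1905] tool mm [  0.1 -70.5  27.2]
jawL [ 0.5514 -0.2562  0.1905] tool mm [ -15.5 -112.5   27.2]
jawR [ 0.5531 -0.2868  0.1905] tool mm [  15.1 -112.4   27.2]
gL [ 0.473  -0.2691  0.1905] tool mm [ -7.5 -33.4  27.2]
gR [ 0.4739 -0.2852  0.1905] tool mm [  8.6 -33.4  27.2]
jmid [ 0.5523 -0.2715  0.1905] tool mm [  -0.2 -112.4   27.2]
gmid [ 0.4734 -0.2771  0.1905] tool mm [  0.6 -33.4  27.2]
pivot tri [ 0.511566   -0.27626782  0.18608604]
jaw L/R [ 0.55266863 -0.26015632  0.17883553] [ 0.55578572 -0.29118707  0.17931783]
ring far edge guess [ 0.58016601 -0.27668599  0.15281686]
[ 0.57652024 -0.27257224  0.1625    ]
[ 0.56454318 -0.25563184  0.1625    ]
[ 0.56221807 -0.28732738  0.1625    ]
```

The pliers are lifted with the jaws spread, and the wrist view matches the one from before the lift, so there was no slip. Next, carry the ring over the shaft, staying high.

Request:
drive_tool([
  {"x":-1.5,"y":-0.2,"z":0,"ax":0,"ay":0,"az":0,"gripper":1},
  {"x":-2.5,"y":-0.3,"z":0,"ax":0,"ay":0,"az":0,"gripper":1},
  {"x":-3,"y":-0.4,"z":0,"ax":0,"ay":0,"az":0,"gripper":1},
  {"x":-3,"y":-0.4,"z":0,"ax":0,"ay":0,"az":0,"gripper":1},
  {"x":-3,"y":-0.4,"z":0,"ax":0,"ay":0,"az":0,"gripper":1},
  {"x":-3,"y":-0.3,"z":0,"ax":0,"ay":0,"az":0,"gripper":1},
  {"x":-3,"y":-0.3,"z":0,"ax":0,"ay":0,"az":0,"gripper":1},
  {"x":-3,"y":-0.3,"z":0,"ax":0,"ay":0,"az":0,"gripper":1},
  {"x":-2,"y":-0.3,"z":0,"ax":0,"ay":0,"az":0,"gripper":1},
  {"x":-1.5,"y":-0.2,"z":0,"ax":0,"ay":0,"az":0,"gripper":1},
  {"x":-0.6,"y":0,"z":0,"ax":0,"ay":0,"az":0,"gripper":1},
  {"x":0,"y":0,"z":0,"ax":0,"ay":0,"az":0,"gripper":1},
  {"x":0,"y":0,"z":0,"ax":0,"ay":0,"az":0,"gripper":1},
])

```text
time_s: 18.98
tcp_pos: [0.4554, -0.0169, 0.1643]
tcp_rot: [2.287, -2.153, -0.0]
force: [-0.1, -0.2, -1.9]
grip_width: 0.0231
```

```bash
cat > look.py <<'E'
from plant import r; from h import *
import pickle,sys
k=sys.argv[1];o=r.get_obs()
plan(o,[float(a) for a in sys.argv[2:5]],-86.5)
for n in("wrist","side","top"):
  s=r.snapshot(n);f=s["frame"];pickle.dump(s,open(n+k+".pkl","wb"))
  if n=="wrist":g=f
  elif n=="side": g=cv2.resize(f[120:250,270:440],None,fx=4.5,fy=4.5,interpolation=cv2.INTER_CUBIC)
  else: g=cv2.resize(f[130:260,260:390],None,fx=4.5,fy=4.5,interpolation=cv2.INTER_CUBIC)
  cv2.imwrite(f"pics/{n}{k}.png",g)
E
python3 look.py 11 .4552 -.0163 .163
```

```text
t 18.98 tcp [ 0.4554 -0.0169  0.1643] x-yaw -86.54 w 0.0231 F [-0.1 -0.2 -1.9] j [-0.21 -0.07  1.8  -0.    1.41  1.3 ]
shift cm now [-0.06  0.01  0.13] turn deg [ 0.01 -0.   -0.04] shift cm after turn [-0.06  0.01  0.13]
```

View pics/wrist11.png

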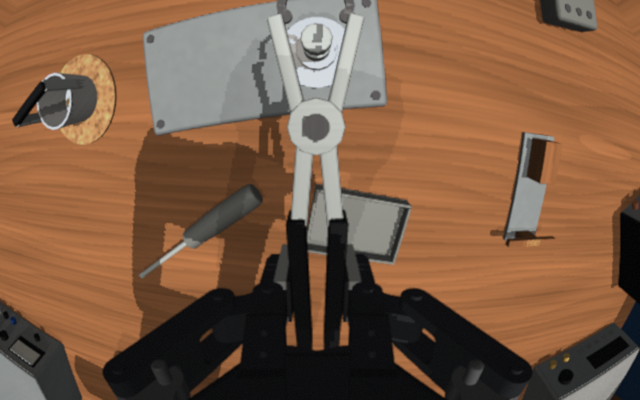

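View pics/side11.png

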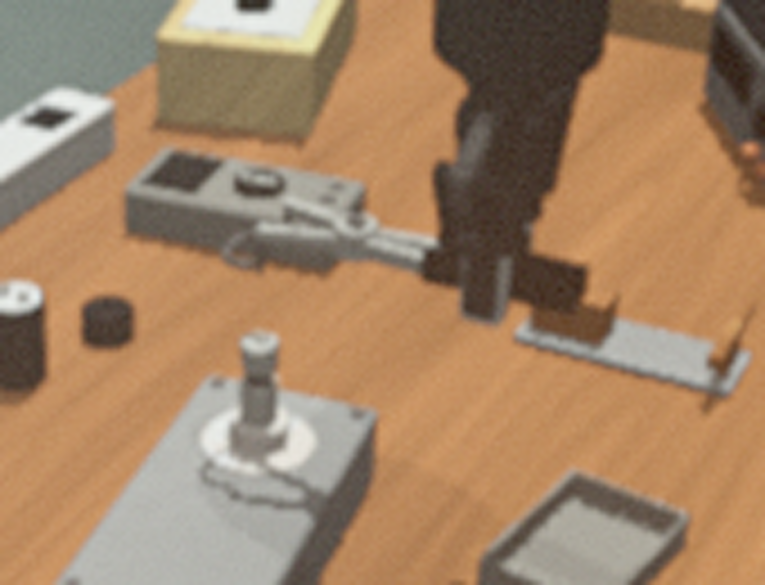

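View pics/top11.png

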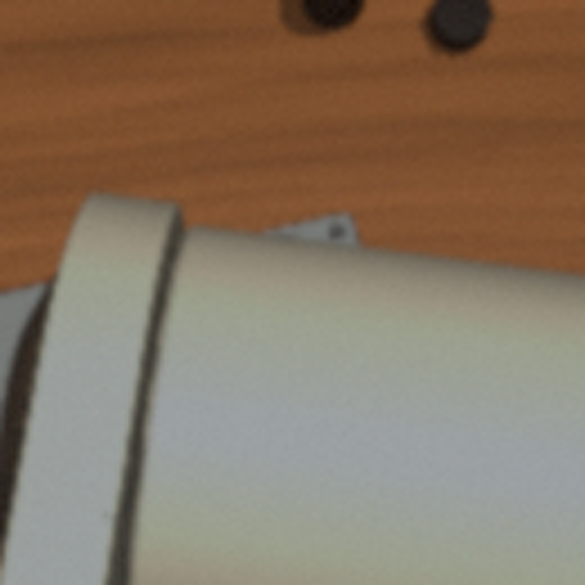

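The wrist view shows the shaft end between the jaws at about (316,37). The side view shows the ring at crop (242,247). The top view is blocked by the arm. I'll measure shaft and ring consistently.

Run:
```python
from h import *
import pickle
W=pickle.load(open("wrist11.pkl","rb"));D=pickle.load(open("side11.pkl","rb"))
cv2.imwrite("pics/w11z.png",cv2.resize(W["frame"][0:150,250:390],None,fx=5,fy=5,interpolation=cv2.INTER_CUBIC)[:590])
cv2.imwrite("pics/s11z.png",cv2.resize(D["frame"][155:225,300:380],None,fx=8,fy=8,interpolation=cv2.INTER_CUBIC))
tcp=np.array([.4554,-.0169,.1643]);a=np.radians(3.5);X=np.array([np.cos(a),np.sin(a),0]);L=np.array([-X[1],X[0],0])
eye=tcp+.120*X;eye[2]=.164;print("eye",eye,"side px crop8",(proj(D,eye)-[300,155])*8)
for r_ in(12.5,16):
  for d in(X,-X,L,-L):print(r_,((proj(D,eye+d*r_/1000)-[300,155])*8).round(0),end=" ")
print()
for nm,p in(("pivot top",tcp+.0705*X+[0,0,.0272]),("jaw L",tcp+.1125*X+.0154*L+[0,0,.0272]),("jaw R",tcp+.1125*X-.0154*L+[0,0,.0272]),("shaft top",np.array([.575,-.009,.112]))):
  print(nm,((proj(D,p)-[300,155])*8).round(0),proj(W,p,True).round(1))
```

```text
eye [ 0.57517618 -0.00957418  0.164     ] side px crop8 [224.65081692 159.61113723]
12.5 [184. 150.] 12.5 [265. 170.] 12.5 [205. 179.] 12.5 [244. 141.] 16 [173. 147.] 16 [277. 173.] 16 [199. 184.] 16 [249. 135.] 
pivot top [393. 111.] [315.6 127.1]
jaw L [227. 100.] [273.2  17.6]
jaw R [275.  54.] [357.3  17.2]
shaft top [221. 321.] [315.   37.2]
```

View pics/w11z.png

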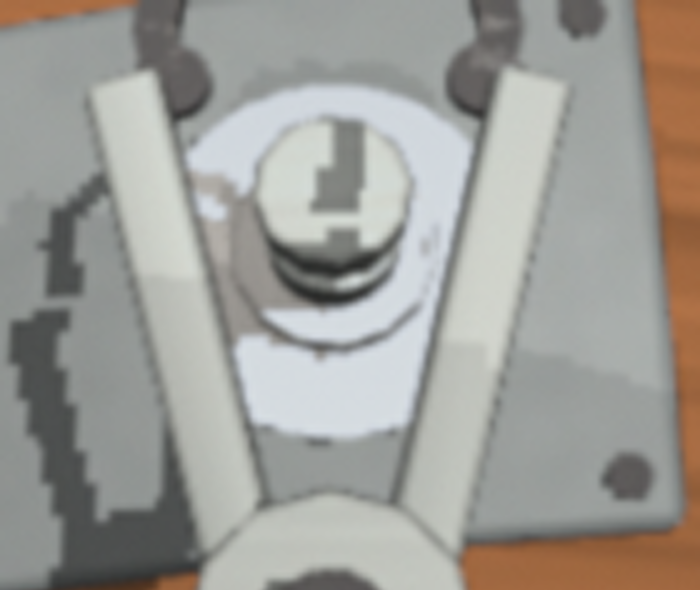

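View pics/s11z.png

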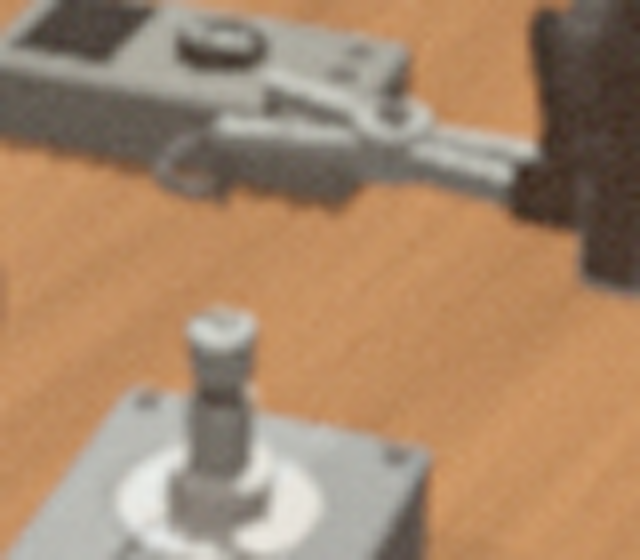

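Run:
```python
from h import *
import pickle
D=pickle.load(open("side11.pkl","rb"))
tcp=np.array([.4554,-.0169,.1643]);a=np.radians(3.5);X=np.array([np.cos(a),np.sin(a),0]);L=np.array([-X[1],X[0],0])
P=lambda f,l,z:((proj(D,tcp+f*X+l*L+[0,0,z])-[330,150])*8).round(0)
cv2.imwrite("pics/s11h.png",cv2.resize(D["frame"][150:210,330:425],None,fx=8,fy=8,interpolation=cv2.INTER_CUBIC))
for f in(.0705-.037+.003,-.0375):
  for l in(.012,-.012):print(f,l,"top",P(f,l,.0272),"bot",P(f,l,.0112))
```

```text
0.0365 0.012 top [254. 198.] bot [250. 251.]
0.0365 -0.012 top [288. 160.] bot [284. 212.]
-0.0375 0.012 top [525. 263.] bot [519. 317.]
-0.0375 -0.012 top [554. 222.] bot [548. 276.]
```

View pics/s11h.png

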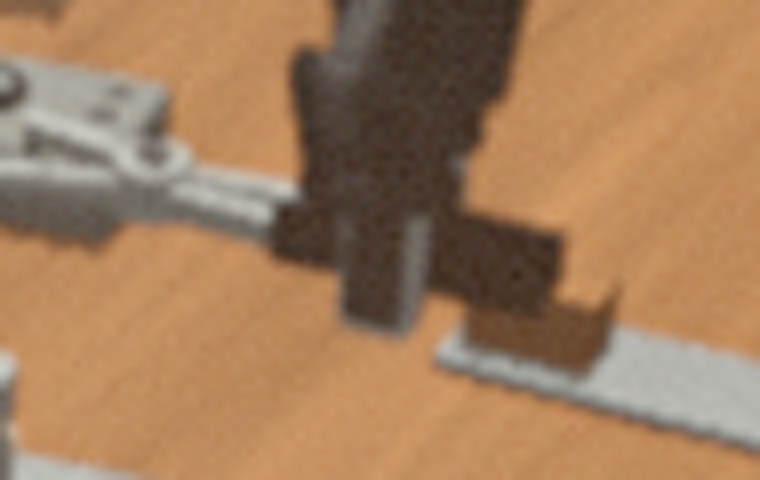

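The handles look tilted nose-down by about 2 to 3 degrees, within limits but enough to lower the ring slightly. I'll come down in part and compare ring and shaft directly.

Request:
drive_tool([
  {"x":0,"y":0,"z":1,"ax":0,"ay":0,"az":0,"gripper":1},
  {"x":0,"y":0,"z":1,"ax":0,"ay":0,"az":0,"gripper":1},
  {"x":0,"y":0,"z":0.7,"ax":0,"ay":0,"az":0,"gripper":1},
  {"x":0,"y":0,"z":0,"ax":0,"ay":0,"az":0,"gripper":1},
  {"x":0,"y":0,"z":0,"ax":0,"ay":0,"az":0,"gripper":1},
])

```text
time_s: 19.75
tcp_pos: [0.4555, -0.0164, 0.1375]
tcp_rot: [-2.288, 2.153, -0.0]
force: [-0.0, 0.0, -1.5]
grip_width: 0.0225
```

```bash
python3 look.py 12 .4552 -.0163 .136
python3 - <<'E'
from h import *
import pickle
D=pickle.load(open("side12.pkl","rb"));W=pickle.load(open("wrist12.pkl","rb"))
cv2.imwrite("pics/s12z.png",cv2.resize(D["frame"][160:230,300:380],None,fx=8,fy=8,interpolation=cv2.INTER_CUBIC))
cv2.imwrite("pics/w12z.png",cv2.resize(W["frame"][0:110,250:390],None,fx=5,fy=5,interpolation=cv2.INTER_CUBIC))
E
```

```text
t 19.75 tcp [ 0.4555 -0.0164  0.1375] x-yaw -86.51 w 0.0225 F [-0.   0.  -1.5] j [-0.21 -0.05  1.84  0.    1.35  1.3 ]
shift cm now [-0.01  0.03  0.15] turn deg [-0.01  0.   -0.01] shift cm after turn [-0.01  0.03  0.15]
```

View pics/s12z.png

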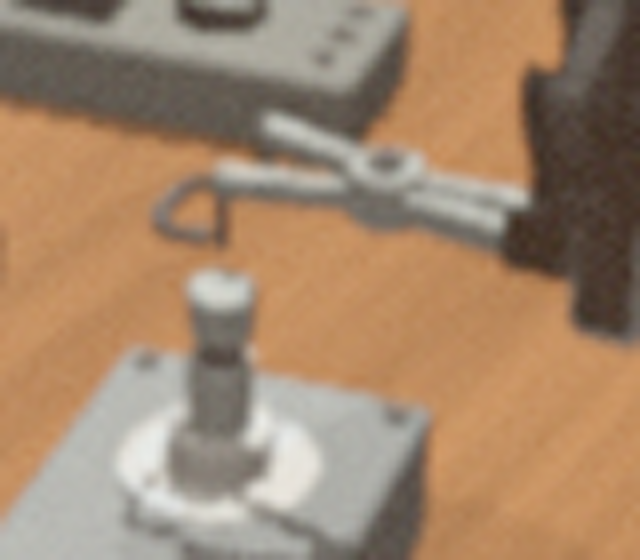

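View pics/w12z.png

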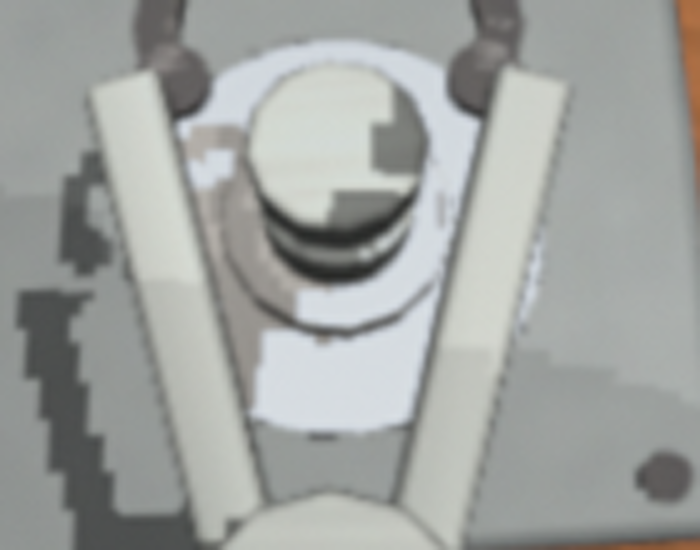

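Run:
```python
from h import *
import pickle
D=pickle.load(open("side12.pkl","rb"));W=pickle.load(open("wrist12.pkl","rb"))
tcp=np.array([.4555,-.0164,.1375]);a=np.radians(3.5);X=np.array([np.cos(a),np.sin(a),0]);L=np.array([-X[1],X[0],0]);Z=np.array([0,0,1.])
o8=lambda p:(proj(D,p)-[300,160])*8
print("shaft",o8([.575,-.009,.112]).round(0), "wrist shaft xy",onz(W,250+337/5,145/5,.112,True))
th=np.linspace(0,2*np.pi,180)
for tilt in(0,2,4,6,8):
  t=np.radians(tilt);F=X*np.cos(t)-Z*np.sin(t);U=Z*np.cos(t)+X*np.sin(t)
  g=tcp+.0019*0*X+.019*Z   # grasp
  G=lambda f,l,u:g+f*F+l*L+(u-.008)*U
  pv=.0705
  out=[]
  for R_ in(.0125,.0155):
    e=np.array([o8(G(pv+.0495+R_*np.cos(q),R_*np.sin(q),-.012)) for q in th]);out+=[e.min(0).round(0),e.max(0).round(0)]
  eye=G(pv+.0495,0,-.012)
  print(tilt,"ring in/out min,max",*out,"eye",eye.round(4),"pivtop",o8(G(pv,0,.016)).round(0),"hF bot",o8(G(.0355,.014,0)).round(0),"hR bot",o8(G(-.0385,.014,0)).round(0))
```

```text
shaft [221. 281.] wrist shaft xy [ 0.57463315 -0.0099371   0.112     ]
0 ring in/out min,max [177. 184.] [266. 228.] [167. 179.] [277. 234.] eye [ 0.5753 -0.0091  0.1365] pivtop [387. 159.] hF bot [484. 264.] hR bot [748. 332.]
2 ring in/out min,max [179. 198.] [268. 241.] [169. 193.] [279. 247.] eye [ 0.5745 -0.0091  0.1323] pivtop [386. 167.] hF bot [484. 268.] hR bot [750. 328.]
4 ring in/out min,max [182. 212.] [270. 254.] [172. 207.] [281. 260.] eye [ 0.5736 -0.0092  0.1282] pivtop [385. 175.] hF bot [485. 272.] hR bot [751. 323.]
6 ring in/out min,max [185. 225.] [273. 267.] [175. 221.] [284. 273.] eye [ 0.5725 -0.0092  0.1241] pivtop [384. 182.] hF bot [486. 276.] hR bot [752. 319.]
8 ring in/out min,max [189. 239.] [277. 280.] [179. 234.] [287. 285.] eye [ 0.5713 -0.0093  0.12  ] pivtop [384. 190.] hF bot [488. 280.] hR bot [753. 315.]
```

Run:
```python
from h import *
import pickle
W=pickle.load(open("wrist12.pkl","rb"))
tcp=np.array([.4555,-.0164,.1375]);a=np.radians(3.5);X=np.array([np.cos(a),np.sin(a),0]);L=np.array([-X[1],X[0],0])
for n,x,y in(("lugL",182,82),("lugR",483,82),("ringL in row0",183,0),("ringL out",138,0),("ringR in",470,0),("ringR out",520,0),("ringL in r30",178,35),("ringR in r30",478,35)):
  p=onz(W,250+x/5,y/5,.1365,True)-tcp;print(n,"fwd %.1f left %.1f"%(1000*p@X,1000*p@L))
p=np.array([.5746,-.0099,0])-tcp;print("shaft wrist",p@X,p@L);p=np.array([.575,-.009,0])-tcp;print(p@X,p@L)
f=W["frame"];print(f[0:6,270:300].mean(2).astype(int))
```

```text
lugL fwd 120.3 left 13.3
lugR fwd 120.3 left -14.1
ringL in row0 fwd 128.6 left 13.2
ringL out fwd 128.8 left 17.4
ringR in fwd 128.5 left -13.0
ringR out fwd 128.7 left -17.6
ringL in r30 fwd 125.1 left 13.7
ringR in r30 fwd 125.0 left -13.7
shaft wrist 0.1192746699990209 -0.000783004868859317
0.11972886760397097 9.089703390642466e-05
[[153 154 154 155 156 156 150 128 102  94  95  94  95  96  97  88  77 121
  151 158 160 158 159 159 159 159 158 158 158 159]
 [154 154 154 155 156 156 146 123 100  94  95  94  95  96  96  84  80 130
  155 158 159 159 160 159 159 159 159 158 158 158]
 [155 156 155 156 156 155 142 117  99  94  95  95  95  97  95  81  87 143
  159 160 160 160 160 160 159 159 159 158 158 158]
 [155 155 156 156 157 154 136 110  96  95  95  95  96 102 101  83  95 148
  161 160 160 160 159 159 160 159 159 158 159 159]
 [155 155 157 157 158 153 132 105  95  95  95  95 100 108 108  91 105 149
  160 160 160 159 161 160 159 159 159 159 158 159]
 [156 156 156 157 158 153 129 102  95  94  95  96 100 108 108  96 120 154
  161 160 160 161 160 160 159 159 159 160 159 159]]
```

Request:
drive_tool([
  {"x":0,"y":0.1,"z":0.7,"ax":0,"ay":0,"az":0,"gripper":1},
  {"x":0,"y":0,"z":0.7,"ax":0,"ay":0,"az":0,"gripper":1},
  {"x":0,"y":0,"z":0.4,"ax":0,"ay":0,"az":0,"gripper":1},
  {"x":0,"y":0,"z":0,"ax":0,"ay":0,"az":0,"gripper":1},
  {"x":0,"y":0,"z":0,"ax":0,"ay":0,"az":0,"gripper":1},
])

```text
time_s: 20.52
tcp_pos: [0.4545, -0.0165, 0.1194]
tcp_rot: [-2.288, 2.153, -0.0]
force: [-0.2, -0.2, -1.5]
grip_width: 0.0225
```

```bash
python3 look.py 13 .4545 -.0163 .0935
python3 - <<'E'
from h import *
import pickle
D=pickle.load(open("side13.pkl","rb"));W=pickle.load(open("wrist13.pkl","rb"))
cv2.imwrite("pics/s13z.png",cv2.resize(D["frame"][160:230,300:380],None,fx=8,fy=8,interpolation=cv2.INTER_CUBIC))
cv2.imwrite("pics/w13z.png",cv2.resize(W["frame"][0:110,250:390],None,fx=5,fy=5,interpolation=cv2.INTER_CUBIC))
E
```

```text
t 20.52 tcp [ 0.4545 -0.0165  0.1194] x-yaw -86.51 w 0.0225 F [-0.2 -0.2 -1.5] j [-0.21 -0.03  1.86  0.    1.31  1.3 ]
shift cm now [-0.02 -0.    2.59] turn deg [-0.01  0.   -0.01] shift cm after turn [-0.02 -0.    2.59]
```

View pics/s13z.png

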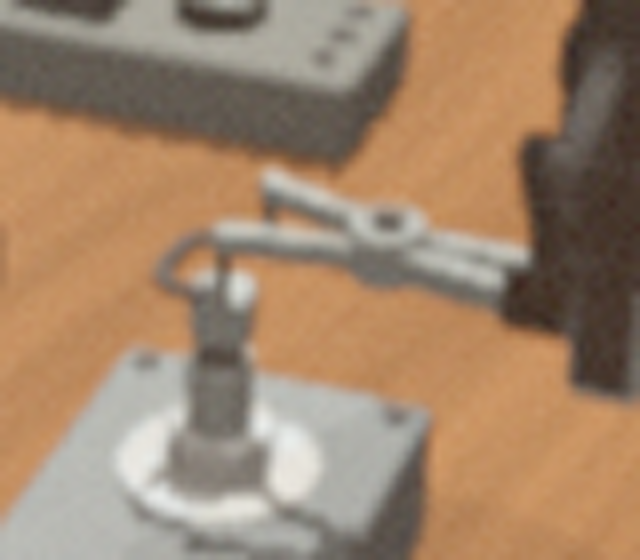

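View pics/w13z.png

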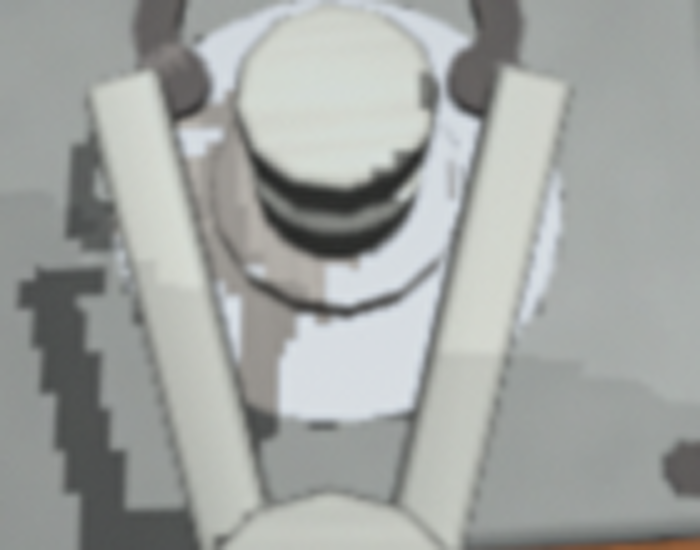

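Request:
drive_tool([
  {"x":0.05,"y":0.05,"z":0.3,"ax":0,"ay":0,"az":0,"gripper":1},
  {"x":0,"y":0,"z":0.3,"ax":0,"ay":0,"az":0,"gripper":1},
  {"x":0,"y":0,"z":0.3,"ax":0,"ay":0,"az":0,"gripper":1},
  {"x":0,"y":0,"z":0,"ax":0,"ay":0,"az":0,"gripper":1},
])

```text
time_s: 21.18
tcp_pos: [0.4538, -0.017, 0.11]
tcp_rot: [2.288, -2.153, -0.001]
force: [-0.8, -0.2, -1.9]
grip_width: 0.0228
```

Request:
drive_tool([
  {"x":0,"y":0,"z":0.3,"ax":0,"ay":0,"az":0,"gripper":1},
  {"x":0,"y":0,"z":0.3,"ax":0,"ay":0,"az":0,"gripper":1},
  {"x":0,"y":0,"z":0.3,"ax":0,"ay":0,"az":0,"gripper":1},
  {"x":0,"y":0,"z":0,"ax":0,"ay":0,"az":0,"gripper":1},
])

```text
time_s: 21.68
tcp_pos: [0.4538, -0.017, 0.101]
tcp_rot: [2.288, -2.153, -0.001]
force: [0.2, -0.1, -1.4]
grip_width: 0.0228
```

```bash
python3 look.py 14 .4540 -.0170 .0925
python3 - <<'E'
from h import *
import pickle
D=pickle.load(open("side14.pkl","rb"));W=pickle.load(open("wrist14.pkl","rb"))
cv2.imwrite("pics/s14z.png",cv2.resize(D["frame"][160:230,300:380],None,fx=8,fy=8,interpolation=cv2.INTER_CUBIC))
cv2.imwrite("pics/w14z.png",cv2.resize(W["frame"][0:110,250:390],None,fx=5,fy=5,interpolation=cv2.INTER_CUBIC))
E
```

```text
t 21.68 tcp [ 0.4538 -0.017   0.101 ] x-yaw -86.51 w 0.0228 F [ 0.2 -0.1 -1.4] j [-0.21 -0.02  1.89  0.    1.27  1.3 ]
shift cm now [ 0.01 -0.02  0.85] turn deg [ 0.03  0.01 -0.01] shift cm after turn [ 0.01 -0.02  0.85]
```

View pics/s14z.png

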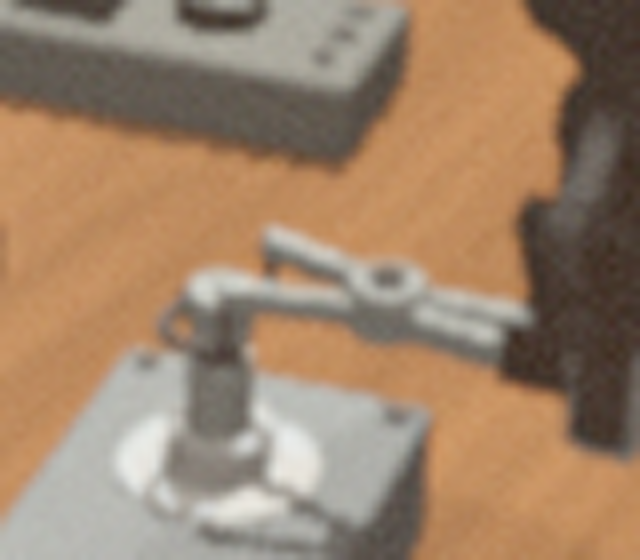

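View pics/w14z.png

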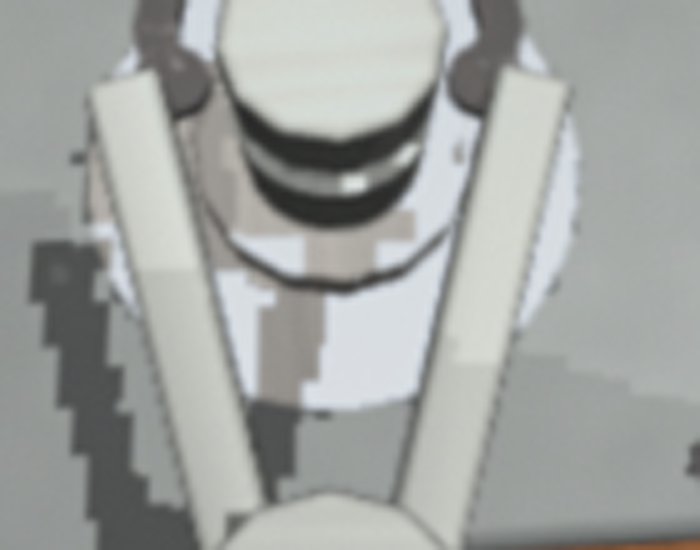

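```bash
python3 - <<'E'
from h import *
import pickle
D=pickle.load(open("side12.pkl","rb"))
o8=lambda p:((proj(D,p)-[300,160])*8).round(0)
for z in(.13,.12,.112,.096,.092,.088,.065,.05):print(z,o8([.575,-.009,z]))
c=-D["extrinsics"][:3,:3].T@D["extrinsics"][:3,3];print(c)
v=c[:2]-[.575,-.009];v/=np.linalg.norm(v)
for rr,z in((.01,.112),(.01,.096),(.0075,.096),(.0075,.088),(.01,.088),(.016,.065),(.016,.05)):
  print("front",rr,z,o8([.575+v[0]*rr,-.009+v[1]*rr,z]))
E
python3 - <<'E'
import sys;sys.path.insert(0,'.')
import pickle,cv2
f=pickle.load(open("side12.pkl","rb"))["frame"][160:230,300:380]
print(f[30:66,27].mean(1).astype(int).tolist())
E
```

```text
0.13 [222. 226.]
0.12 [221. 257.]
0.112 [221. 281.]
0.096 [220. 328.]
0.092 [219. 340.]
0.088 [219. 351.]
0.065 [217. 418.]
0.05 [217. 460.]
[0.16598948 0.73958484 0.62987195]
front 0.01 0.112 [220. 299.]
front 0.01 0.096 [219. 347.]
front 0.0075 0.096 [219. 342.]
front 0.0075 0.088 [219. 365.]
front 0.01 0.088 [219. 370.]
front 0.016 0.065 [217. 448.]
front 0.016 0.05 [216. 491.]
[99, 122, 139, 149, 182, 199, 209, 199, 166, 118, 107, 109, 110, 93, 76, 81, 113, 121, 116, 111, 113, 112, 113, 105, 121, 137, 138, 130, 126, 124, 131, 142, 177, 215, 214, 184]
```

Request:
drive_tool([
  {"x":0,"y":0,"z":0.3,"ax":0,"ay":0,"az":0,"gripper":1},
  {"x":0,"y":0,"z":0.3,"ax":0,"ay":0,"az":0,"gripper":1},
  {"x":0,"y":0,"z":0.15,"ax":0,"ay":0,"az":0,"gripper":1},
  {"x":0,"y":0,"z":0,"ax":0,"ay":0,"az":0,"gripper":1},
  {"x":0,"y":0,"z":0,"ax":0,"ay":0,"az":0,"gripper":1},
])

```text
time_s: 22.45
tcp_pos: [0.454, -0.017, 0.0938]
tcp_rot: [-2.288, 2.153, 0.0]
force: [0.6, -0.4, -1.5]
grip_width: 0.0228
```

```bash
python3 look.py 15 .4540 -.0170 .0935
python3 - <<'E'
from h import *
import pickle
D=pickle.load(open("side15.pkl","rb"));W=pickle.load(open("wrist15.pkl","rb"))
cv2.imwrite("pics/s15z.png",cv2.resize(D["frame"][185:225,310:350],None,fx=14,fy=14,interpolation=cv2.INTER_CUBIC))
cv2.imwrite("pics/w15z.png",cv2.resize(W["frame"][0:110,250:390],None,fx=5,fy=5,interpolation=cv2.INTER_CUBIC))
eye=np.array([.575,-.009,.092]);th=np.linspace(0,6.28,200)
for R_ in(.013,.017):
  e=np.array([(proj(D,eye+[R_*np.cos(q),R_*np.sin(q),0])-[310,185])*14 for q in th]);print(R_,e.min(0).round(),e.max(0).round(),"y at left",e[e[:,0].argmin()].round())
E
```

```text
t 22.45 tcp [ 0.454  -0.017   0.0938] x-yaw -86.51 w 0.0228 F [ 0.6 -0.4 -1.5] j [-0.21 -0.01  1.9   0.    1.26  1.3 ]
shift cm now [ 0.   -0.    0.03] turn deg [-0.    0.   -0.01] shift cm after turn [ 0.   -0.    0.03]
0.013 [165. 203.] [322. 287.] y at left [165. 244.]
0.017 [141. 190.] [347. 300.] y at left [141. 244.]
```

View pics/s15z.png

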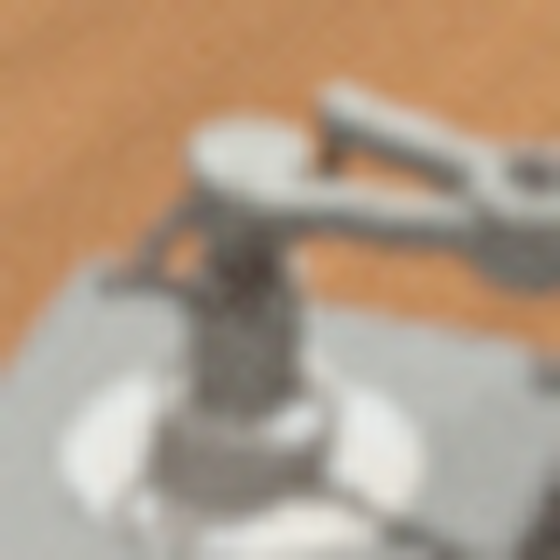

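View pics/w15z.png

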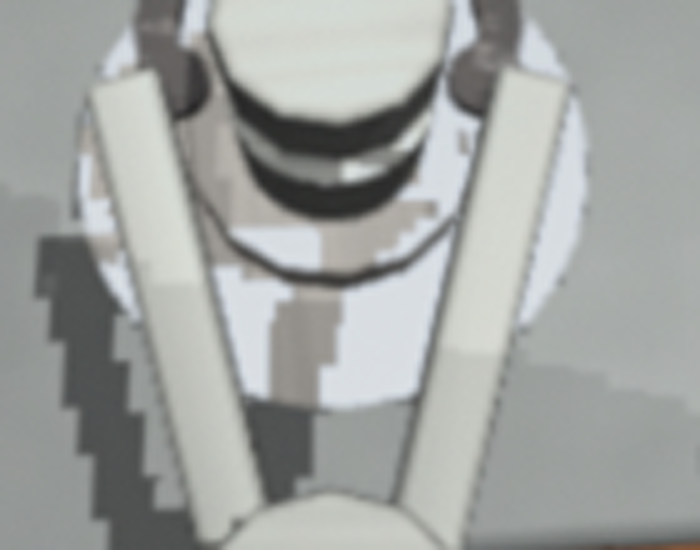

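The ring is around the shaft in both views, with even gaps: shaft 210 to 455 between lugs at 182 and 483 in the wrist crop. The wrist force is unchanged. My height estimates average slightly below the groove, so I'll raise 1 mm and settle.

Request:
drive_tool([
  {"x":0,"y":0,"z":-0.1,"ax":0,"ay":0,"az":0,"gripper":1},
  {"x":0,"y":0,"z":0,"ax":0,"ay":0,"az":0,"gripper":1},
  {"x":0,"y":0,"z":0,"ax":0,"ay":0,"az":0,"gripper":1},
])

```text
time_s: 22.98
tcp_pos: [0.4539, -0.017, 0.0948]
tcp_rot: [-2.288, 2.153, 0.0]
force: [-0.1, -0.1, -1.2]
grip_width: 0.0228
```

```bash
python3 look.py 16 .4540 -.0170 .0945
python3 - <<'E'
from h import *
import pickle
D=pickle.load(open("side16.pkl","rb"))
cv2.imwrite("pics/s16z.png",cv2.resize(D["frame"][150:350,220:420],None,fx=3,fy=3,interpolation=cv2.INTER_CUBIC))
E
```

```text
t 22.98 tcp [ 0.4539 -0.017   0.0948] x-yaw -86.51 w 0.0228 F [-0.1 -0.1 -1.2] j [-0.21 -0.01  1.9   0.    1.26  1.3 ]
shift cm now [ 0.   -0.01  0.03] turn deg [-0.    0.01 -0.01] shift cm after turn [ 0.   -0.01  0.03]
```

View pics/s16z.png

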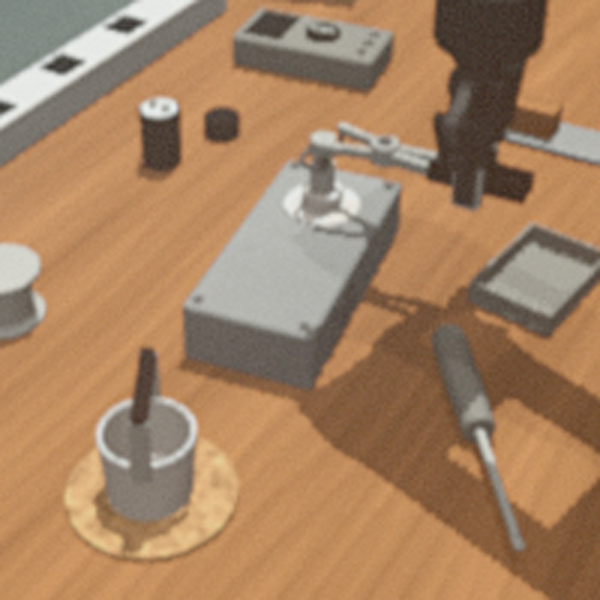

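View pics/wrist16.png

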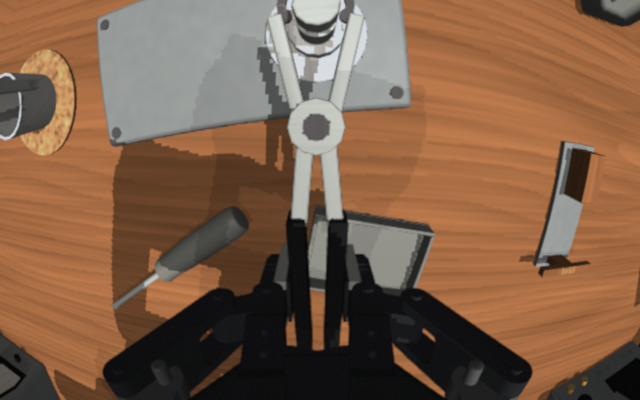

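The pot is upright on the mat, the pliers are level with the ring around the shaft, the force equals the pliers' own weight, and the bystanders haven't moved. Handing in.

```bash
python3 -c "
from plant import r
print(r.finish_job()); o=r.get_obs(); print(o['time_s'],o['force'],o['grip_width'])"
```

```text
the job is handed in; nothing more can be done
None
the job is handed in; nothing more can be done
```

I moved the pot by its handle onto the mat and let go. Then I squeezed the pliers, lifted them off their rest and lowered the spread ring over the shaft. I handed the job in at about 23 s with the ring held at the groove; no verdict was reported.

**Last checks before handing in:**
- **Pot:** it stands upright near the middle of the mat.
- **Ring position:** the wrist view shows even gaps around the shaft. I put the ring within about 1 mm of the axis sideways and 1–2 mm fore-aft.
- **Contact:** the wrist force stayed near the pliers' own weight (1.2–1.9 N) all the way down, so nothing seemed to be pressing on the unit.
- **Other items:** they look unmoved.

**Where checks disagreed or were weak:**
- **Ring height:** my estimates of the ring's height spread from about -1.2 to +1.8 mm around the groove. I raised it 1 mm to centre that range.
- **Level:** one side-view reading suggested the pliers were tilted 2–3° nose-down. Later views suggested nearly level, and both are inside the limit.
- **Squeeze:** the finger opening read 23 mm where the description gives 28 mm for full squeeze. The ring also looked slightly wider than expected.
- **Fore-aft centring:** the estimates of how far the ring's centre sits ahead of the gripper differed by up to 4 mm, and I used a compromise.
- **Top camera:** the arm blocked its view of the shaft, so the final fit rests on the side and wrist views only.

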